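Pack the bead order

ROBOT

A 6-joint arm with a two-finger parallel gripper is mounted at the origin on a cart in front of the work surface, level with it; the furniture and walls round the work are solid. World frame = base frame: x ahead of the robot, y to its left, z up, the work surface at z = 0. Lengths are in m, angles in rad, forces in N, time in s.
With the tool pointing down it reaches from about 0.375 to 0.9 m from the base axis. Payload 3.1 kg.
Tool frame: the origin (TCP) lies between the finger pads; the fingertips stand tcp_to_tips ahead of it and the grasp point (between the pads) lies 2 mm behind it (tcp_to_tips is the distance from the TCP to the fingertips, in m); z points along the fingers, y is the line along which they close (so a half turn about z gives the same grasp; the last joint's range is limited). The gripper opens to 87 mm and grips with 3 to 60 N. Pads are 19 mm wide; open, the fingers measure 117 mm over their backs; the gripper's body (75 mm by 190 mm) begins 51 mm behind the grasp point.
Start: joints at [-1.349, 0.527, 1.433, -0, 1.181, -0.178], TCP at [0.244, -0.575, 0.213] pointing down, gripper open.
Joint ranges: [-3.08, 3.08], [-0.75, 2.2], [0.22, 2.44], [-1.43, 4.57], [0, 2.65], [-2.85, 2.85]. Speed limits (rad/s): [2.79, 2.79, 3.14, 3.14, 3.14, 3.14].

INTERFACE

Orientations are given as a unit quaternion [w, x, y, z].
In Python, from rig import * gives the robot as it stands.
- The arm moves only by the tool arm_command, never from a script. Its argument "commands" is one flat list of numbers, 7 for each row, row after row: the turn, a rotation vector about the tool's x, y, z in degrees, then the shift along the tool's x, y, z in m, then the opening, from 0 (shut) to 1 (fully open). A call has exactly 5 rows; each row shifts and turns the commanded pose from where the row before left it, along the tool's axes as they then stand; what a row does not reach is not made up. A row lasts 1/12 s, in which the tool goes at most 41.7 mm and 7.16 degrees, less where a joint would pass 70% of its speed; a pose out of reach is approached as far as the arm can. A call is refused whole if a number of a shift passes 0.0417 or a number of a turn 7.16, either way. A call with a gripper value outside its range is refused whole. The fingers move at their own pace and stop on an object; "grip_force" is the grip in N (left out, the last holds). Time passes only in rows, so rows that do not move let the fingers close, or fill a call up. It gives the time, the measured TCP pose, the force, the opening and the grip force at its end, in the units of the state.
- sense(): the state, without advancing time (a new reading comes with each control period).
- get_image(name): name is "scene" or "top"; returns a dict with "image" (400x640x3 uint8, red, green, blue), "fx", "fy", "cx", "cy" (pixels), "k1" (the pictures are not rectified: a ray, as slopes to the right and down, at radius r is drawn at 1 + k1 r^2 times it, then the intrinsics apply), "cam_to_world" (4x4, takes a point from camera to world coordinates). Camera axes: x right, y up, looking along -z (the intrinsics and any distortion apply to the point x, -y, -z); pixel columns grow to the right and rows downward; lengths in m; the calibration is good to about 2 mm. A picture is of the moment at which its call begins. There is no depth.
- job_done(): hands the job in; it is judged then, once.
The state is a dict: "t": time; "qpos": joint angles; "joint_vel": joint speeds; "joint_efforts": joint torques, N m; "ee_pos": TCP position; "tcp_rot": TCP orientation; "ft_force": force on the tool from outside, world axes, zero at the start; "moment": the same for the moment, N m; "width": finger opening in m; "grasp_force": force on a finger pad.
Only numpy, scipy, OpenCV 4.12 (cv2) and the standard library are available. Lean on these libraries where they do the work, as an engineer would, in place of code of your own. Each camera call takes 0.05 s, during which the arm holds its last target. There are 200 camera calls.

TASK

Pack the bead order: pick up the steel jug by its handle, turn it so that its spout faces the open wooden box, and tip all five wooden beads over the spout into the box without spilling any on the desk. Stand the jug upright on the desk again. Then close the box with its loose wooden lid: hook the lid's thin tongue edge under the steel strip at the near end of the box and pivot the lid down until it lies fully home.

Things in the scene. Friction and masses are not known exactly. Their poses are not given: they have to be found in the camera images.
- jug: Loose open steel jug, 118 mm high, about 0.22 kg, holding the beads; stands left or right of the box, spout pointing away from the robot within 0.9 rad. Origin: centre of its underside; z up its axis, x towards the spout, -x towards the handle. Round body, outer radius 38 mm at the foot, 48 mm at the rim (115 mm high), wall 3 mm, inner floor 6 mm above the underside.
- jug_lip (a point): Tip of the spout, (66, 0, 118) mm in the jug's frame. The spout is a trough about 30 mm wide pressed out of the upper half of the wall. Beads roll out when the jug is tipped from about 90 to 105 degrees; tipped slowly, they fall less than 70 mm ahead of the lip.
- jug_grip (a point): Middle of the handle's slope, (-83, 0, 93) mm in the jug's frame. The handle is a flat bar loop in the jug's x-z plane, 16 mm wide (jug y), 10 mm thick: level from the rim at 106 mm height, then sloping 45 degrees from (-70, 106) to (-96, 80) mm (x, z), then down and back to the body at 32 mm. Tools coming 45 degrees down towards the jug meet the slope squarely, with 40 mm free depth behind it.
- bead1: First of five alike wooden beads: drilled balls of 24 mm diameter, 14 g. Origin: its centre; its axes turn as it rolls. Starts on the jug's inner floor.
- bead2: Second bead, alike.
- bead3: Third bead, alike.
- bead4: Fourth bead, alike.
- bead5: Fifth bead, alike.
- box: Open light wooden box, does not move; card holder and steel strip at its near end. Outside 136 x 120 mm (x, y), walls 60 mm high, 8 mm thick; inside 120 x 104 mm, inner floor at 8 mm. Origin: centre of its underside; z up; x to the strip end, i.e. towards the robot (-x of the world) within 0.3 rad. Ledges at both ends inside, tops 50 mm high, carry the lid: 6 mm deep, under the strip 12 mm.
- box_mouth (a point): Centre of the box's free opening between the far ledge and the strip, (-3, 0, 60) mm in the box's frame; the opening is 102 x 104 mm.
- box_slot (a point): Deepest lower corner of the slot under the steel strip, (60, 0, 50) mm in the box's frame; the lid's tongue ends here or up to 4 mm short of it. The strip is 3 mm thick, lies on the near wall with its underside 60 mm high and overhangs the inside by 12 mm (x from 48 to 60 mm), so that the slot is 10 mm high and 12 mm deep.
- lid: Loose light wooden lid, about 0.28 kg, flat on the desk on the other side of the box from the jug, tongue pointing towards the robot within 0.5 rad. 116 x 99 mm (x, y), 10 mm thick. Origin: centre of its underside (x from -58 to 58); z up, x towards the tongue. Home in the box its x runs along the box's x, with 4 mm play in x and 5 mm in y; its upper face is then level with the walls.
- lid_tongue (a point): Lower edge of the tongue's end, (58, 0, 0) mm in the lid's frame. The tongue is the lid's last 14 mm at +x, only 5 mm thick, flush with the underside, over the full width.
- lid_grip (a point): On the lid's grip, a solid wooden bar 14 mm thick (lid x) and 70 mm long (lid y) that stands on the lid's face, from 10 to 37 mm above the underside; this point is (-6, 0, 32) mm in the lid's frame.

How it is judged:
By the outcome, as a careful person would: the job done as asked, in the order asked, and still so for the second after the job is handed in, with the robot touching nothing.
It also fails if it takes over 72 s, if anything falls off the work surface, if the arm or the gripper's body presses on something with over 40 N, if the wrist force passes 120 N, or if a joint passes its speed limit or range.

## Working session

There is one attempt and no reset: what is moved stays moved. The work goes in short steps, Python scripts to look and compute and a tool call to move; the robot and the scene stay as the last step left them, time stands still between calls to the robot, and variables do not carry over. Pictures are saved under pics/ and viewed, at most 10 in all, crops included, and the job is handed in when it is done.

Besides the shell and the picture viewer there is one more tool, called after "Request:" by a JSON object that holds its "fn" and its "kwargs", one argument or row to a line. arm_command: Moves the arm, as the interface text tells. Its arguments: {"type":"object","properties":{"commands":{"type":"array"},"grip_force":{"type":"number"}},"required":["commands"]}

```bash
ls; mkdir -p pics; python3 - <<'E'
from rig import *
import cv2,numpy as np
for n in("scene","top"):
    d=get_image(n); cv2.imwrite(f"pics/{n}0.png",d["image"][:,:,::-1]); print({k:(v.tolist() if hasattr(v,'tolist') else v) for k,v in d.items() if k!="image"})
print(sense())
try: print(tcp_to_tips)
except Exception as e: print(e)
E
```

```text
pics
{'fx': 419.38909138374373, 'fy': 419.38909138374373, 'cx': 315.75505456925777, 'cy': 203.1876051022977, 'k1': 0.01992597584583982, 'cam_to_world': [[-0.5811272338542223, 0.42043945505646574, -0.6967939456573674, -0.2187850205322695], [-0.813724344772209, -0.28757708000175036, 0.5051258395515972, 0.5077103895295099], [0.01199286446096919, 0.8605405787581949, 0.5092406931034987, 0.6414448602594095], [0.0, 0.0, 0.0, 1.0]]}
{'fx': 517.4379504615362, 'fy': 517.4379504615362, 'cx': 322.3065550990902, 'cy': 203.08784319951974, 'k1': 0.013204795170222406, 'cam_to_world': [[-0.02049401054399629, 0.9987297808470563, -0.04603064610684381, 0.43321935630446634], [-0.9997643056370816, -0.02014183191845549, 0.008101838123117166, -0.010764960661231601], [0.007164405476177181, 0.046185836098955844, 0.9989071727833442, 1.2956983399020818], [0.0, 0.0, 0.0, 1.0]]}
{'t': 0.1, 'qpos': array([-1.34849079e+00,  5.28364077e-01,  1.43381729e+00,  4.22960380e-06,
        1.18137927e+00, -1.78493918e-01]), 'joint_vel': array([ 0.00079902, -0.00040119, -0.00316756, -0.00052831, -0.00079693,
       -0.0005764 ]), 'joint_efforts': array([-1.18765797e-04, -4.40984738e+01, -1.77151108e+01,  6.34337612e-02,
        5.34259994e-02, -5.26861106e-05]), 'ee_pos': array([ 0.2437227 , -0.57476613,  0.21206139]), 'tcp_rot': array([-9.83797281e-04,  9.79986772e-01,  1.99060188e-01, -1.95981762e-05]), 'ft_force': array([ 0.08495918, -0.66187073, -0.05009834]), 'moment': array([ 0.00217101, -0.04840155, -0.01332907]), 'grasp_force': 0.0, 'width': 0.08678321223590561}
0.017
```

View pics/top0.png

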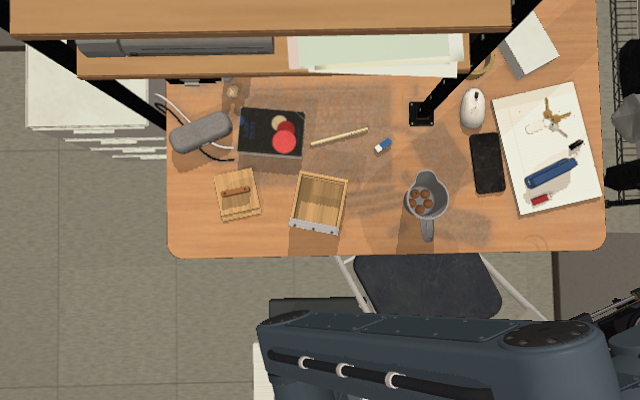

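View pics/scene0.png

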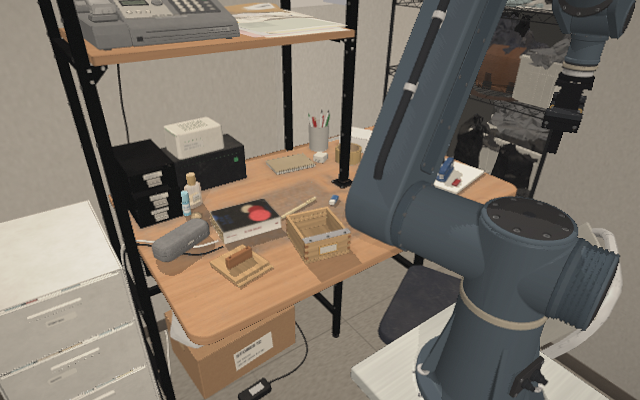

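Top view: lid (237,194) at the left, box (320,203) in the middle, jug (426,200) at the right with its handle down to about (428,238). I'll enlarge it to measure.

```bash
python3 - <<'E'
import cv2
a=cv2.imread("pics/top0.png")
l=cv2.resize(a[160:250,205:355],None,fx=5.3,fy=5.3,interpolation=cv2.INTER_CUBIC)
cv2.imwrite("pics/c1.png",l); 
r=cv2.resize(a[160:250,380:480],None,fx=6,fy=6,interpolation=cv2.INTER_CUBIC)
cv2.imwrite("pics/c2.png",r)
E
```

```text
(no output)
```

View pics/c1.png

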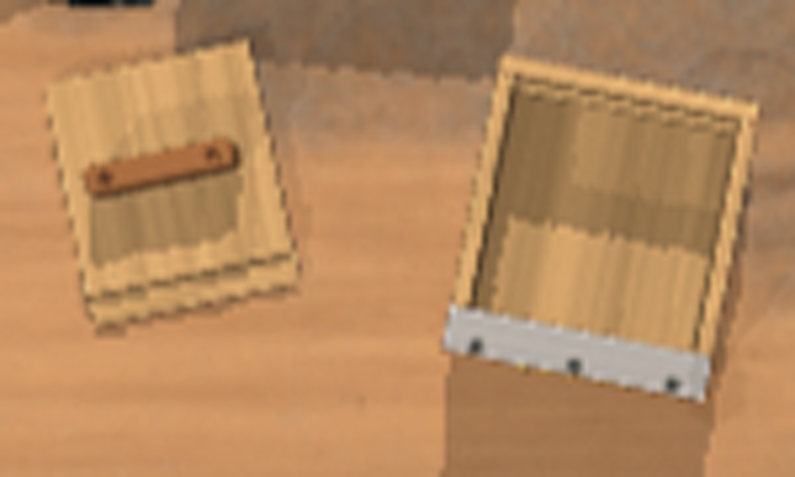

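View pics/c2.png

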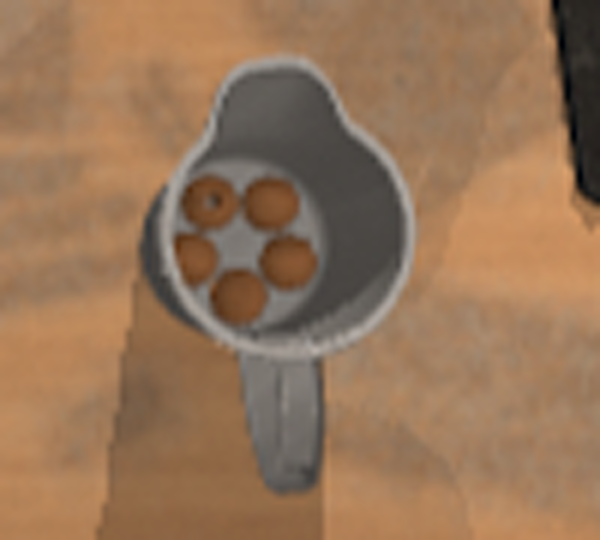

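c1: lid corners (47,90), (248,42), (298,290), (97,333) and bar ends (90,180), (235,152). Box far corners are (505,58), (757,103), and the strip's near corners are (445,350), (703,400). c2: jug rim spans x 165–413 with its near edge at y=358, spout tip at (285,57), handle top centreline at about (302,380), end at (292,490).

```bash
cat > h.py <<'E'
import numpy as np,cv2
from scipy.spatial.transform import Rotation as R
K=dict(top=(517.43795,322.30656,203.08784,.0132048,np.array([[-0.02049401054399629, 0.9987297808470563, -0.04603064610684381, 0.43321935630446634], [-0.9997643056370816, -0.02014183191845549, 0.008101838123117166, -0.010764960661231601], [0.007164405476177181, 0.046185836098955844, 0.9989071727833442, 1.2956983399020818]])),
scene=(419.389,315.755,203.1876,.019926,np.array([[-0.5811272338542223, 0.42043945505646574, -0.6967939456573674, -0.2187850205322695], [-0.813724344772209, -0.28757708000175036, 0.5051258395515972, 0.5077103895295099], [0.01199286446096919, 0.8605405787581949, 0.5092406931034987, 0.6414448602594095]])))
def ray(n,uv):
    f,cx,cy,k,T=K[n]
    p=cv2.undistortPoints(np.array([[uv]],float),np.array([[f,0,cx],[0,f,cy],[0,0,1]]),np.array([k,0,0,0.]))[0,0]
    return T[:,3],T[:,:3]@np.array([p[0],-p[1],-1])
def P(n,uv,z):
    o,d=ray(n,uv); return (o+d*(z-o[2])/d[2]).round(4)
def proj(n,X):
    f,cx,cy,k,T=K[n]; c=T[:,:3].T@(np.array(X)-T[:,3]); x,y=c[0]/-c[2],-c[1]/-c[2]; r=1+k*(x*x+y*y)
    return np.array([f*x*r+cx,f*y*r+cy]).round(1)
E
python3 - <<'E'
from h import *
c1=lambda x,y,z:P("top",((x+.5)/5.3-.5+205,(y+.5)/5.3-.5+160),z)
c2=lambda x,y,z:P("top",((x+.5)/6-.5+380,(y+.5)/6-.5+160),z)
lid=[c1(47,90,.010),c1(248,42,.010),c1(298,290,.003),c1(97,333,.003)]
bar=[c1(90,180,.037),c1(235,152,.037)]
box=[c1(505,58,.06),c1(757,103,.06),c1(703,400,.061),c1(445,350,.061)]
ang=lambda v:np.arctan2(v[1],v[0])
for n,q in(("lid",lid),("box",box)):
    q=np.array(q);print(n,q[:,:2].tolist(),"c",q.mean(0),"sides",[np.linalg.norm((q[i]-q[(i+1)%4])[:2]).round(4) for i in range(4)],"ang",ang(q[3]-q[0]),ang(q[2]-q[1]),"cross",ang(q[1]-q[0])-np.pi/2,ang(q[2]-q[3])-np.pi/2)
b=np.array(bar);print("bar",b,b.mean(0),np.linalg.norm(b[1]-b[0]),ang(b[1]-b[0])-np.pi/2)
L,Rr,N=c2(165,234,.115),c2(413,234,.115),c2(289,358,.115)
c=(L+Rr)/2;print("jug",L,Rr,N,"c",c,N+[.048,0,0])
s=c2(285,57,.118);h=c2(302,380,.111);print("spout",s,np.linalg.norm((s-c)[:2]),ang(s-c),"h",h,np.linalg.norm((h-c)[:2]),ang(c-h),ang(s-h))
e=c2(295,487,.085);print(e,np.linalg.norm((e-c)[:2]),ang(c-e))
# foot: left edge
print("foot floor centre",c2(247,246,.006))
E
```

```text
lid [[0.5639, 0.2482], [0.5847, 0.1537], [0.4678, 0.1328], [0.4496, 0.2274]] c [0.5165   0.190525 0.0065  ] sides [np.float64(0.0968), np.float64(0.1188), np.float64(0.0963), np.float64(0.1162)] ang -2.9615851773569273 -2.9646765559086075 cross -2.9249414159966616 -2.9515259527487885
box [[0.5693, 0.0314], [0.5467, -0.0822], [0.4132, -0.0548], [0.438, 0.0607]] c [ 0.4918   -0.011225  0.0605  ] sides [np.float64(0.1158), np.float64(0.1363), np.float64(0.1181), np.float64(0.1345)] ang 2.922036825742462 2.939160440402607 cross -3.337972297771569 -3.353099845131113
bar [[0.5194 0.2236 0.037 ]
 [0.5309 0.1569 0.037 ]] [0.52515 0.19025 0.037  ] 0.06768411925998594 -2.970857442114509
jug [ 0.494  -0.2144  0.115 ] [ 0.4921 -0.309   0.115 ] [ 0.4458 -0.2603  0.115 ] c [ 0.49305 -0.2617   0.115  ] [ 0.4938 -0.2603  0.115 ]
spout [ 0.5605 -0.2615  0.118 ] 0.06745029651528599 0.0029651506873001406 h [ 0.4374 -0.2658  0.111 ] 0.05580082884689077 0.07354188394723113 0.034916753591171315
[ 0.3959 -0.2674  0.085 ] 0.09731707198636837 0.05860497040128432
foot floor centre [ 0.494  -0.2672  0.006 ]
```

Request:
{"fn": "arm_command", "kwargs": {
  "commands": [0,0,4.2,0.0264,-0.0369,0,1,0,0,4.2,0.03,-0.034,0,1,0,0,4.2,0.03,-0.034,0,1,0,0,4.2,0.03,-0.034,0,1,0,0,4.2,0.03,-0.03,0,1],
  "grip_force": 30
}}

```text
t: 0.52
ee_pos: [0.3349, -0.3883, 0.2125]
tcp_rot: [-0.001, 1.0, 0.015, -0.001]
ft_force: [1.0, -0.1, -0.8]
width: 0.0869
grasp_force: 0.0
```

```bash
cat >> h.py <<'E'
import json,os
def st(log=True):
    from rig import sense
    s=sense(); w=s["tcp_rot"]; r=R.from_quat([w[1],w[2],w[3],w[0]])
    if log:
        open("log.txt","a").write(json.dumps([list(s["qpos"]),list(s["ee_pos"]),list(w)])+"\n")
        print("t",round(s["t"],2),"q",s["qpos"].round(3),"p",s["ee_pos"].round(4),"F",s["ft_force"].round(1),"w",round(s["width"],4),"g",s["grasp_force"])
    return s,np.array(s["ee_pos"]),r
def frame(z,y):  # tool rotation from z and approx y
    z=np.array(z,float);z/=np.linalg.norm(z);y=np.array(y,float);y-=z*(y@z);y/=np.linalg.norm(y)
    return R.from_matrix(np.c_[np.cross(y,z),y,z])
def plan(p,r,tp,tr):  # shift first (current axes), then turn
    s=r.inv().apply(np.array(tp)-p); w=(r.inv()*tr).as_rotvec(degrees=True)
    print("shift",s.round(4),"turn",w.round(2),"rows",np.ceil([np.abs(s).max()/.0417,np.linalg.norm(w)/7.16]))
    print("  (if turn first, shift",tr.inv().apply(np.array(tp)-p).round(4),")")
J=np.array([.4935,-.262,0]);JY=.035
def jr(v,yaw=JY): return R.from_euler("z",yaw).apply(v)
E
python3 - <<'E'
from h import *
s,p,r=st(); print(r.as_matrix().round(3))
g=J+jr([-.083,0,.093]); tr=frame(jr([1,0,-1]),jr([0,-1,0])); 
pre=g-.12*tr.as_matrix()[:,2]; print(g,pre); plan(p,r,pre,tr)
E
```

```text
t 0.52 q [-1.077  0.379  1.71  -0.     1.056  0.465] p [ 0.3349 -0.3883  0.2125] F [ 1.  -0.1 -0.8] w 0.0869 g 0.0
[[ 1.     0.029 -0.001]
 [ 0.029 -1.     0.002]
 [-0.001 -0.002 -1.   ]]
[ 0.41055083 -0.26490441  0.093     ] [ 0.32574999 -0.26787365  0.17785281]
shift [-0.0056 -0.1205  0.0349] turn [ 1.000e-02  4.507e+01 -3.700e-01] rows [3. 7.]
  (if turn first, shift [-0.028  -0.1206  0.021 ] )
```

Request:
{"fn": "arm_command", "kwargs": {
  "commands": [0,6.5,0,0,-0.024,0,1,0,6.5,0,0,-0.024,0,1,0,6.5,0,0,-0.024,0,1,0,6.5,0,0,-0.024,0,1,0,6.5,0,0,-0.024,0,1]
}}

```text
t: 0.93
ee_pos: [0.3316, -0.2779, 0.2126]
tcp_rot: [-0.007, 0.966, 0.019, 0.259]
ft_force: [-0.5, 0.9, -0.7]
width: 0.087
grasp_force: 0.0
```

```bash
python3 - <<'E'
from h import *
s,p,r=st()
E
```

```text
t 0.93 q [-1.361  0.22   2.163  0.744  0.817 -0.366] p [ 0.3316 -0.2779  0.2126] F [-0.5  0.9 -0.7] w 0.087 g 0.0
```

Request:
{"fn": "arm_command", "kwargs": {
  "commands": [0,6.3,0,0,0,0,1,0,6.3,0,0,0,0,1,0,0,0,0,0,0,1,0,0,0,0,0,0,1,0,0,0,0,0,0,1]
}}

```text
t: 1.35
ee_pos: [0.3313, -0.279, 0.2112]
tcp_rot: [-0.012, 0.94, 0.018, 0.342]
ft_force: [0.3, 0.8, -0.6]
width: 0.0871
grasp_force: 0.0
```

```bash
python3 - <<'E'
from h import *
s,p,r=st(); 
g=J+jr([-.083,0,.093]); tr=frame(jr([1,0,-1]),jr([0,-1,0])); 
pre=g-.12*tr.as_matrix()[:,2]; plan(p,r,pre,tr)
# orientation model check + position fit
L=[json.loads(l) for l in open("log.txt")]
Z=lambda a:R.from_euler("z",a);Y=lambda a:R.from_euler("y",a)
for q,pp,w in L:
    m=Z(q[0])*Y(q[1])*Y(q[2])*Z(q[3])*Y(q[4])*Z(q[5])*Z(np.pi/2)
    t=R.from_quat([w[1],w[2],w[3],w[0]]); print((m.inv()*t).magnitude())
E
```

```text
t 1.35 q [-1.509  0.285  2.243  0.973  0.89  -0.719] p [ 0.3313 -0.279   0.2112] F [ 0.3  0.8 -0.6] w 0.0871 g 0.0
shift [-0.0254 -0.011   0.0223] turn [-0.72  5.03 -0.16] rows [1. 1.]
  (if turn first, shift [-0.0272 -0.0113  0.0199] )
2.4192673049151563e-16
3.871736547138326e-16
4.674958604331686e-16
```

```bash
cat > kin.py <<'E'
from h import *
from scipy.optimize import least_squares
Z=lambda a:R.from_euler("z",a);Y=lambda a:R.from_euler("y",a)
def rot(q): return Z(q[0])*Y(q[1])*Y(q[2])*Z(q[3])*Y(q[4])*Z(q[5])*Z(np.pi/2)
def fk(q,k):
    v=Y(q[4]).apply([k[7],0,k[6]])
    v=Z(q[3]).apply(v+[k[8],k[9],0])
    v=Y(q[2]).apply(v+[k[5],0,k[4]])
    v=Y(q[1]).apply(v+[k[3],0,k[2]])
    return Z(q[0]).apply(v+[k[0],k[10],k[1]])
def data():
    L=[json.loads(l) for l in open("log.txt")]
    L.append([[-1.34849079,.528364077,1.43381729,4.2e-6,1.18137927,-.178493918],[.2437227,-.57476613,.21206139],0])
    return L
def fit(full=False):
    L=data(); k0=np.array([0,.3,.4,0,.4,0,.3,0,0,0,.1])
    f=lambda k:np.r_[np.concatenate([fk(q,k)-np.array(p) for q,p,_ in L]),1e-4*(k-k0)]
    s=least_squares(f,k0); return s.x,np.abs(s.fun[:-11]).max()
if __name__=="__main__":
    np.set_printoptions(suppress=True); k,e=fit(); print(k.round(4),e,len(data()))
E
python3 kin.py
```

```text
[ 0.      0.2742  0.588  -0.      0.3917  0.1141  0.3151 -0.      0.
 -0.      0.111 ] 3.1627156005242796e-08 4
```

Request:
{"fn": "arm_command", "kwargs": {
  "commands": [0,5,0,-0.0136,-0.0055,0.01,1,0,0,0,-0.0136,-0.0055,0.01,1,0,0,0,0,0,0,1,0,0,0,0,0,0,1,0,0,0,0,0,0,1]
}}

```text
t: 1.77
ee_pos: [0.3259, -0.2688, 0.183]
tcp_rot: [-0.014, 0.928, 0.019, 0.371]
ft_force: [-0.1, -0.9, -0.5]
width: 0.087
grasp_force: 0.0
```

```bash
python3 - <<'E'
from kin import *
np.set_printoptions(suppress=True)
s,p,r=st(); k,e=fit(); print(k.round(4),e,len(data()))
g=J+jr([-.083,0,.093]); tr=frame(jr([1,0,-1]),jr([0,-1,0])); 
pre=g-.12*tr.as_matrix()[:,2]; plan(p,r,pre,tr)
E
```

```text
t 1.77 q [-1.578  0.4    2.33   1.122  0.869 -1.003] p [ 0.3259 -0.2688  0.183 ] F [-0.1 -0.9 -0.5] w 0.087 g 0.0
[ 0.      0.2742  0.588   0.      0.3917  0.1141  0.3151 -0.      0.
 -0.      0.111 ] 2.1028588148563898e-08 5
shift [-0.0037 -0.0009  0.0037] turn [-0.96  1.42 -0.  ] rows [1. 1.]
  (if turn first, shift [-0.0037 -0.0009  0.0035] )
```

```bash
cat >> kin.py <<'E'
KK=np.array([0,.2742,.588,0,.3917,.1141,.3151,0,0,0,.111])
LO=np.array([-3.08,-.75,.22,-1.43,0,-2.85]);HI=np.array([3.08,2.2,2.44,4.57,2.65,2.85])
def ik(p,r,q0):
    f=lambda q:np.r_[fk(q,KK)-p,.3*(rot(q).inv()*r).as_rotvec()]
    s=least_squares(f,np.clip(q0,LO+1e-3,HI-1e-3),bounds=(LO,HI)); return s.x,np.abs(s.fun).max()
GR=frame([1,0,-1],[0,-1,0]); GP=np.array([-.083,0,.093]); LIP=np.array([.066,0,.118])
BX=np.array([.492,-.011,0]); BR=Z(2.935)
def jugpose(lip,psi,tilt): # jug rotation & origin
    r=Z(psi)*Y(np.radians(tilt)); return np.array(lip)-r.apply(LIP),r
def tool_of(o,r): return o+r.apply(GP), r*GR
E
python3 - <<'E'
from kin import *
np.set_printoptions(suppress=True,linewidth=160)
q=np.array(data()[-2][0])
M=BX+BR.apply([-.003,0,.06]); print(M)
for psi in np.arange(0,2.2,.2):
    d=np.array([np.cos(psi),np.sin(psi),0]); qq=q.copy(); out=[]
    # gradual: yaw with jug lifted near start lip, then tilt
    o=J+[0,0,.08]; 
    for a in np.linspace(JY,psi,8): qq,e=ik(*tool_of(o,Z(a)),qq)
    lip0=o+Z(psi).apply(LIP); lip1=M-.03*d; lip1[2]=.2
    for a in np.linspace(0,1,6): qq,e=ik(*tool_of(*jugpose(lip0+a*(lip1-lip0),psi,0)),qq); out.append(e)
    q0=qq
    for t in range(5,111,5):
        l=lip1.copy(); l[2]=max(.1,.2-t*.00125); qq,e=ik(*tool_of(*jugpose(l,psi,t)),qq); out.append(e)
    print(psi.round(2),"err",np.max(out).round(4),"q0",q0.round(2),"qend",qq.round(2))
E
```

```text
[ 0.49493621 -0.01161538  0.06      ]
0.0 err 0.0683 q0 [-0.72 -0.02  2.44  0.93  0.47  0.06] qend [-0.16  0.89  1.09 -0.19  2.28  1.38]
0.2 err 0.0432 q0 [-1.2   0.16  2.44  0.97  0.82 -0.66] qend [-0.09  0.89  1.11 -0.33  2.24  1.24]
0.4 err 0.0214 q0 [-1.36  0.35  2.44  0.98  0.9  -1.06] qend [-0.02  0.87  1.15 -0.46  2.17  1.11]
0.6 err 0.0 q0 [-1.36  0.44  2.38  0.94  0.94 -1.2 ] qend [ 0.05  0.85  1.2  -0.57  2.08  1.01]
0.8 err 0.0 q0 [-1.25  0.47  2.18  0.79  1.08 -1.08] qend [ 0.11  0.82  1.28 -0.67  1.98  0.93]
1.0 err 0.0 q0 [-1.15  0.53  1.99  0.68  1.22 -1.02] qend [ 0.17  0.78  1.37 -0.77  1.85  0.88]
1.2 err 0.0 q0 [-1.05  0.59  1.81  0.6   1.35 -1.  ] qend [ 0.23  0.74  1.48 -0.86  1.72  0.84]
1.4 err 0.0 q0 [-0.95  0.65  1.63  0.53  1.48 -1.  ] qend [ 0.27  0.69  1.6  -0.96  1.58  0.83]
1.6 err 0.0 q0 [-0.85  0.72  1.46  0.47  1.61 -1.02] qend [ 0.31  0.65  1.72 -1.07  1.44  0.83]
1.8 err 0.0 q0 [-0.76  0.79  1.29  0.41  1.74 -1.06] qend [ 0.33  0.61  1.85 -1.21  1.3   0.86]
2.0 err 0.0 q0 [-0.66  0.85  1.14  0.35  1.86 -1.12] qend [ 0.33  0.56  1.99 -1.4   1.16  0.93]
```

Request:
{"fn": "arm_command", "kwargs": {
  "commands": [-0.5,1.4,0,-0.0037,0,0.022,1,0,0,0,0,0,0.025,1,0,0,0,0,0,0.025,1,0,0,0,0,0,0.025,1,0,0,0,0,0,0.01,1]
}}

```text
t: 2.18
ee_pos: [0.4, -0.2653, 0.1031]
tcp_rot: [-0.01, 0.924, 0.018, 0.383]
ft_force: [-0.5, -0.0, 0.8]
width: 0.0867
grasp_force: 0.0
```

```bash
python3 - <<'E'
from kin import *
import rig
s,p,r=st(); g=J+jr([-.083,0,.093]); tr=frame(jr([1,0,-1]),jr([0,-1,0])); plan(p,r,g+.002*tr.as_matrix()[:,2],tr)
d=rig.get_image("top")["image"][:,:,::-1]; c=proj("top",g); print(c)
cv2.imwrite("pics/g1.png",cv2.resize(d[170:270,370:490],None,fx=5,fy=5,interpolation=cv2.INTER_CUBIC))
E
```

```text
t 2.18 q [-1.345  0.688  2.33   1.625  0.772 -1.388] p [ 0.4    -0.2653  0.1031] F [-0.5 -0.   0.8] w 0.0867 g 0.0
shift [0.0003 0.0001 0.0166] turn [-0.48 -0.04  0.04] rows [1. 1.]
  (if turn first, shift [ 0.0003 -0.      0.0166] )
[428.2 234.6]
```

View pics/g1.png

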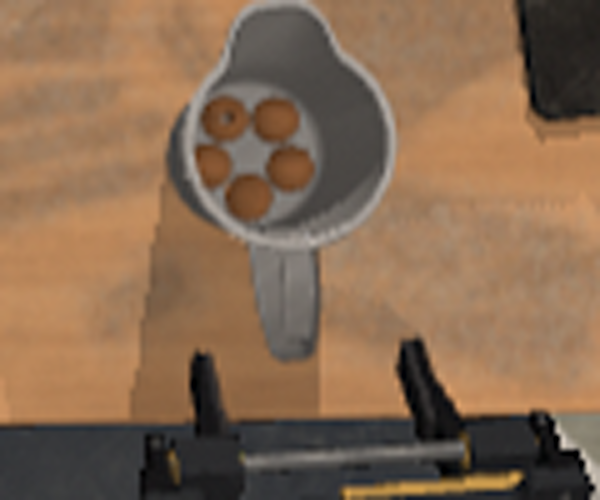

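The fingertips are at crop (203,352) and (410,342), straddling the handle end at (295,358). I'll compare those positions with the projection.

```bash
python3 - <<'E'
from kin import *
s,p,r=st(0)
for y in(.0435,.058,-.0435,-.058):
    X=p+r.apply([0,y,.017]); u=proj("top",X); print(y,X.round(3),((u-[370,170])+.5)*5)
for X in([-.101,0,.08],[-.096,0,.08],[-.07,0,.111],[-.083,0,.097],[.066,0,.118],[-.048,0,.115]): print(X,((proj("top",J+jr(X))-[370,170])+.5)*5)
E
```

```text
0.0435 [ 0.414 -0.308  0.091] [384.5 315.5]
0.058 [ 0.415 -0.322  0.09 ] [415.5 314. ]
-0.0435 [ 0.41  -0.221  0.091] [198.  327.5]
-0.058 [ 0.41  -0.206  0.091] [167.  329.5]
[-0.101, 0, 0.08] [290. 363.]
[-0.096, 0, 0.08] [289.5 352.5]
[-0.07, 0, 0.111] [300.  297.5]
[-0.083, 0, 0.097] [295.5 325.5]
[0.066, 0, 0.118] [284.    0.5]
[-0.048, 0, 0.115] [298.5 249.5]
```

Request:
{"fn": "arm_command", "kwargs": {
  "commands": [0,0,0,0,0,0.01,1,0,0,0,0,0,0.01,1,0,0,0,0,0,0,1,0,0,0,0,0,0,1,0,0,0,0,0,0,1],
  "grip_force": 60
}}

```text
t: 2.65
ee_pos: [0.412, -0.2646, 0.0906]
tcp_rot: [-0.01, 0.924, 0.017, 0.383]
ft_force: [-0.9, -0.2, -0.8]
width: 0.0868
grasp_force: 0.0
```

```bash
python3 - <<'E'
from kin import *
import rig
s,p,r=st(); g=J+jr([-.083,0,.093]); tr=frame(jr([1,0,-1]),jr([0,-1,0])); plan(p,r,g+.002*tr.as_matrix()[:,2],tr)
d=rig.get_image("top")["image"][:,:,::-1]
cv2.imwrite("pics/g2.png",cv2.resize(d[170:270,370:490],None,fx=5,fy=5,interpolation=cv2.INTER_CUBIC))
for y in(.0435,.058,-.0435,-.058):
  for x in (.0095,-.0095):
    X=p+r.apply([x,y,.017]); u=proj("top",X); print(x,y,X.round(3),((u-[370,170])+.5)*5)
E
```

```text
t 2.65 q [-1.306  0.725  2.319  1.693  0.77  -1.427] p [ 0.412  -0.2646  0.0906] F [-0.9 -0.2 -0.8] w 0.0868 g 0.0
shift [ 0.0006  0.0003 -0.0007] turn [-0.39 -0.04 -0.05] rows [1. 1.]
  (if turn first, shift [ 0.0006  0.0003 -0.0007] )
0.0095 0.0435 [ 0.432 -0.307  0.085] [379.  276.5]
-0.0095 0.0435 [ 0.419 -0.308  0.072] [374. 305.]
0.0095 0.058 [ 0.433 -0.322  0.085] [410.  274.5]
-0.0095 0.058 [ 0.42  -0.322  0.072] [404.5 303. ]
0.0095 -0.0435 [ 0.429 -0.22   0.086] [194.  287.5]
-0.0095 -0.0435 [ 0.416 -0.221  0.072] [190.5 315.5]
0.0095 -0.058 [ 0.428 -0.206  0.086] [163. 289.]
-0.0095 -0.058 [ 0.415 -0.206  0.072] [160.  317.5]
```

View pics/g2.png

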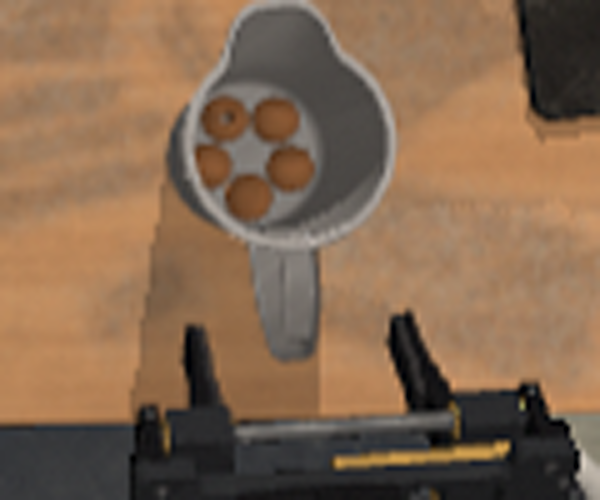

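The open fingers look about 10 mm short. That fits a linkage gripper whose tips advance as it closes. The tips sit on either side of the slope, so I'm closing.

Request:
{"fn": "arm_command", "kwargs": {
  "commands": [0,0,0,0,0,0,0,0,0,0,0,0,0,0,0,0,0,0,0,0,0,0,0,0,0,0,0,0,0,0,0,0,0,0,0],
  "grip_force": 60
}}

```text
t: 3.12
ee_pos: [0.4118, -0.2644, 0.0897]
tcp_rot: [-0.011, 0.924, 0.016, 0.383]
ft_force: [-0.3, -0.5, -0.7]
width: 0.0614
grasp_force: 0.0
```

Request:
{"fn": "arm_command", "kwargs": {
  "commands": [0,0,0,0,0,0,0,0,0,0,0,0,0,0,0,0,0,0,0,0,0,0,0,0,0,0,0,0,0,0,0,0,0,0,0]
}}

```text
t: 3.53
ee_pos: [0.4119, -0.2642, 0.0896]
tcp_rot: [-0.011, 0.924, 0.017, 0.382]
ft_force: [0.2, 0.4, -0.7]
width: 0.0283
grasp_force: 0.0
```

Still closing. Next I finish the grip and lift slowly, straight up (tool −z and +x in equal parts).

Request:
{"fn": "arm_command", "kwargs": {
  "commands": [0,0,0,0,0,0,0,0,0,0,0,0,0,0,0,0,0,0,0,0,0,0,0,0,0,0,0,0,0,0,0,0,0,0,0]
}}

```text
t: 3.95
ee_pos: [0.4119, -0.2643, 0.0897]
tcp_rot: [-0.011, 0.924, 0.017, 0.383]
ft_force: [0.2, -1.2, 0.2]
width: 0.002
grasp_force: 0.0
```

Request:
{"fn": "arm_command", "kwargs": {
  "commands": [0,0,0,0,0,0,0,0,0,0,0.004,0,-0.004,0,0,0,0,0.007,0,-0.007,0,0,0,0,0.007,0,-0.007,0,0,0,0,0,0,0,0]
}}

```text
t: 4.37
ee_pos: [0.4121, -0.2645, 0.1163]
tcp_rot: [-0.01, 0.924, 0.017, 0.383]
ft_force: [-0.1, 0.4, 0.2]
width: 0.0003
grasp_force: 0.0
```

```bash
python3 - <<'E'
from kin import *
import rig
s,p,r=st(); print(s["moment"])
d=rig.get_image("top")["image"][:,:,::-1]
cv2.imwrite("pics/g3.png",cv2.resize(d[170:270,370:490],None,fx=5,fy=5,interpolation=cv2.INTER_CUBIC))
E
```

```text
t 4.37 q [-1.306  0.642  2.309  1.597  0.763 -1.292] p [ 0.4121 -0.2645  0.1163] F [-0.1  0.4  0.2] w 0.0003 g 0.0
[-0.00316205  0.4389584   0.02221551]
```

View pics/g3.png

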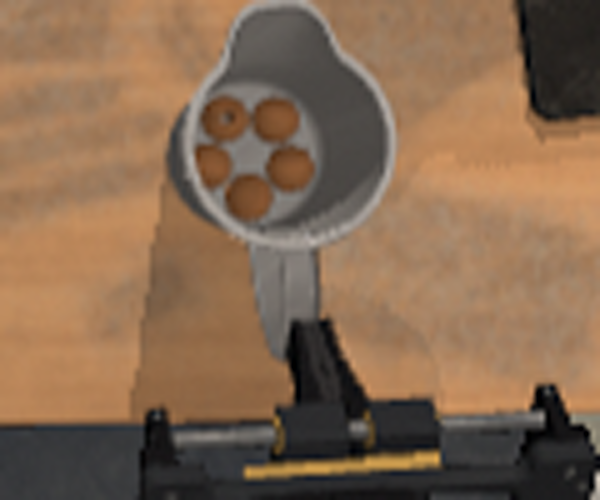

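The fingers shut above the handle, so they really reach about 15 mm less far than I computed. The jug is untouched. I'll reopen, go back down and go 16 mm deeper, which is still inside the 40 mm free depth either way.

Request:
{"fn": "arm_command", "kwargs": {
  "commands": [0,0,0,0,0,0,1,0,0,0,0,0,0,1,0,0,0,0,0,0,1,0,0,0,0,0,0,1,0,0,0,0,0,0,1]
}}

```text
t: 4.83
ee_pos: [0.4118, -0.2644, 0.1148]
tcp_rot: [-0.011, 0.924, 0.016, 0.382]
ft_force: [-0.7, 0.7, -0.1]
width: 0.0258
grasp_force: 0.0
```

Request:
{"fn": "arm_command", "kwargs": {
  "commands": [0,0,0,0,0,0,1,0,0,0,0,0,0,1,0,0,0,0,0,0,1,0,0,0,0,0,0,1,0,0,0,0,0,0,1]
}}

```text
t: 5.25
ee_pos: [0.4119, -0.2645, 0.1151]
tcp_rot: [-0.011, 0.924, 0.017, 0.382]
ft_force: [0.1, 1.1, 1.0]
width: 0.0589
grasp_force: 0.0
```

Request:
{"fn": "arm_command", "kwargs": {
  "commands": [0,0,0,0,0,0,1,0,0,0,-0.009,0,0.009,1,0,0,0,-0.009,0,0.009,1,0,0,0,0,0,0.008,1,0,0,0,0,0,0.008,1]
}}

```text
t: 5.67
ee_pos: [0.4231, -0.2639, 0.0777]
tcp_rot: [-0.011, 0.924, 0.016, 0.382]
ft_force: [0.6, -0.2, -0.3]
width: 0.0857
grasp_force: 0.0
```

```bash
python3 - <<'E'
from kin import *
import rig
s,p,r=st(); g=J+jr([-.083,0,.093]); tr=frame(jr([1,0,-1]),jr([0,-1,0])); plan(p,r,g+.002*tr.as_matrix()[:,2],tr)
d=rig.get_image("top")["image"]; cv2.imwrite("pics/raw4.png",d[:,:,::-1])
a=d[170:270,370:490].max(2)<55   # black fingers
for row in range(55,85,2): print(row,''.join('#' if v else '.' for v in a[row,20:100]))
E
```

```text
t 5.67 q [-1.272  0.762  2.306  1.75   0.769 -1.456] p [ 0.4231 -0.2639  0.0777] F [ 0.6 -0.2 -0.3] w 0.0857 g 0.0
shift [ 0.0019  0.0004 -0.0177] turn [-0.44  0.03 -0.22] rows [1. 1.]
  (if turn first, shift [ 0.0019  0.0005 -0.0177] )
55 ................................................................................
57 ................................................................................
59 ........................................................#####...................
61 ................###.....................................#####...................
63 ................####....................................######..................
65 ................####....................................#######.................
67 ................#####....................................#######................
69 ................#####....................................########...............
71 .................#####.....................................########.............
73 .................#####.....................................##########....#######
75 .................######....................................#########.###########
77 ......##.#..#############.............................................##########
79 ......#####..############.............................................##########
81 ......#####..#############.....................................#####.###########
83 ......######..############......................................####............
```

Request:
{"fn": "arm_command", "kwargs": {
  "commands": [0,0,0,0,0,0,0,0,0,0,0,0,0,0,0,0,0,0,0,0,0,0,0,0,0,0,0,0,0,0,0,0,0,0,0],
  "grip_force": 60
}}

```text
t: 6.13
ee_pos: [0.4231, -0.2639, 0.0787]
tcp_rot: [-0.01, 0.924, 0.017, 0.383]
ft_force: [-0.5, 0.6, -0.3]
width: 0.0613
grasp_force: 0.0
```

Request:
{"fn": "arm_command", "kwargs": {
  "commands": [0,0,0,0,0,0,0,0,0,0,0,0,0,0,0,0,0,0,0,0,0,0,0,0,0,0,0,0,0,0,0,0,0,0,0]
}}

```text
t: 6.55
ee_pos: [0.4232, -0.2638, 0.0784]
tcp_rot: [-0.011, 0.924, 0.017, 0.383]
ft_force: [-0.3, 1.0, 0.1]
width: 0.0283
grasp_force: 0.0
```

Request:
{"fn": "arm_command", "kwargs": {
  "commands": [0,0,0,0,0,0,0,0,0,0,0,0,0,0,0,0,0,0,0,0,0,0,0,0,0,0,0,0,0,0,0,0,0,0,0]
}}

```text
t: 6.97
ee_pos: [0.4232, -0.2638, 0.0783]
tcp_rot: [-0.011, 0.924, 0.017, 0.382]
ft_force: [1.1, -0.9, -0.1]
width: 0.0151
grasp_force: 60.0
```

Gripped, with width 15 mm at 60 N. Lifting.

Request:
{"fn": "arm_command", "kwargs": {
  "commands": [0,0,0,0.003,0,-0.003,0,0,0,0,0.007,0,-0.007,0,0,0,0,0.012,0,-0.012,0,0,0,0,0.012,0,-0.012,0,0,0,0,0.01,0,-0.01,0]
}}

```text
t: 7.38
ee_pos: [0.4226, -0.2636, 0.141]
tcp_rot: [-0.011, 0.924, 0.016, 0.382]
ft_force: [-0.6, -0.2, -2.4]
width: 0.0151
grasp_force: 60.0
```

Request:
{"fn": "arm_command", "kwargs": {
  "commands": [0,0,0,0.012,0,-0.012,0,0,0,0,0.012,0,-0.012,0,0,0,0,0.008,0,-0.008,0,0,0,0,0.004,0,-0.004,0,0,0,0,0,0,0,0]
}}

```text
t: 7.8
ee_pos: [0.4229, -0.2643, 0.1925]
tcp_rot: [-0.01, 0.924, 0.017, 0.382]
ft_force: [-0.3, 0.1, -3.1]
width: 0.0153
grasp_force: 60.0
```

```bash
python3 - <<'E'
from kin import *
import rig
s,p,r=st(); print(s["moment"])
p0=np.array([.4232,-.2638,.0783]); dz=p-p0; print("moved",dz)
d=rig.get_image("top")["image"][:,:,::-1].copy()
o=J+dz
from itertools import chain
for X in [LIP]+[[.048*np.cos(a),.048*np.sin(a),.115] for a in np.arange(0,6.28,.5)]+[[.038*np.cos(a),.038*np.sin(a),0] for a in np.arange(0,6.28,.5)]:
    u=proj("top",o+jr(X)).round().astype(int); d[u[1],u[0]]=(0,0,255)
cv2.imwrite("pics/g5.png",cv2.resize(d[150:270,370:490],None,fx=5,fy=5,interpolation=cv2.INTER_NEAREST))
E
```

```text
t 7.8 q [-1.272  0.408  2.234  1.31   0.786 -0.85 ] p [ 0.4229 -0.2643  0.1925] F [-0.3  0.1 -3.1] w 0.0153 g 59.98033583164215
[-0.04292761  0.94813716 -0.01800267]
moved [-0.00025878 -0.00051998  0.11424147]
```

View pics/g5.png

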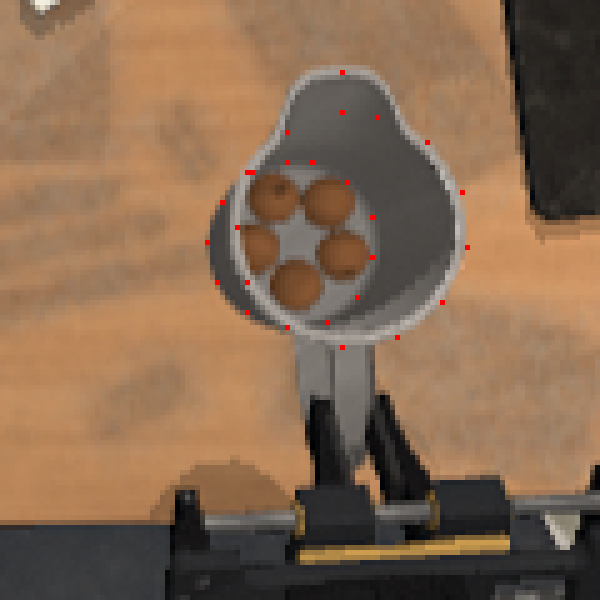

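The jug hangs level. The predicted red dots match its rim and lip (lip at (342,72)), and all five beads are inside. Next is planning the turn and pour.

```bash
cat >> kin.py <<'E'
from scipy.linalg import logm,expm
def T(p,r): M=np.eye(4);M[:3,:3]=r.as_matrix();M[:3,3]=p;return M
def screw(A,B,deg=4,mm=12,n=None,q=None):
    D=np.linalg.inv(A)@B; w=R.from_matrix(D[:3,:3]).magnitude()
    n=n or int(max(1,np.ceil(np.degrees(w)/deg),np.ceil(np.linalg.norm(D[:3,3])*1000/mm)))
    S=expm(np.real(logm(D))/n); tv=R.from_matrix(S[:3,:3]).as_rotvec(degrees=True)
    print(n,"rows:",", ".join(f"{x:g}" for x in np.r_[tv.round(2),S[:3,3].round(4)]))
    if q is not None:
        qs=[q];e=0
        for i in range(n):
            C=A@np.linalg.matrix_power(S,i+1); qq,ee=ik(C[:3,3],R.from_matrix(C[:3,:3]),qs[-1]); qs.append(qq); e=max(e,ee)
        qs=np.array(qs); print("   ikerr",round(e,4),"max rate",(np.abs(np.diff(qs,axis=0)).max(0)*12).round(2),"q",qs[-1].round(2)); return qs[-1]
# jug pose in the (reported) tool frame, from the grasp moment
GRASP=T([.4232,-.2638,.0783],R.from_quat([.924,.017,.382,-.011]))
JT=np.linalg.inv(GRASP)@T(J,Z(JY))
TJ=np.linalg.inv(JT)
E
cat > cur.py <<'E'
from kin import *
PSI=1.364
LIP1=BX+BR.apply([-.003,.036,0])
def tgt(lip,psi,tilt): o,r=jugpose(lip,psi,tilt); return T(o,r)@TJ
def lipnow(p,r):
    M=T(p,r)@JT; return (M@np.r_[LIP,1])[:3], M
E
python3 - <<'E'
from cur import *
s,p,r=st(0); A=T(p,r); q=s["qpos"]; l,M=lipnow(p,r); print("lip",l,"jug z",M[:3,2])
o=M[:3,3]
B=T(o,Z(PSI))@TJ; q=screw(A,B,4,n=20,q=q)
C=tgt(LIP1+[0,0,.225],PSI,0); q=screw(B,C,q=q)
D=tgt(LIP1+[0,0,.19],PSI,40); q=screw(C,D,n=10,q=q)
E=tgt(LIP1+[0,0,.105],PSI,80); q=screw(D,E,n=10,q=q)
F=tgt(LIP1+[0,0,.09],PSI,108); q=screw(E,F,n=20,q=q)
E
```

```text
lip [ 0.55909305 -0.26015425  0.2315387 ] jug z [-1.39616046e-04  1.93014421e-03  9.99998128e-01]
20 rows: 2.69, -0.02, -2.69, 0.0001, 0.0047, 0
   ikerr 0.0 max rate [0.25 0.23 0.58 1.02 0.57 0.27] q [-1.06  0.75  1.32  0.48  1.7  -0.95]
13 rows: -0, 0, 0, 0.0075, -0.0038, 0.0082
   ikerr 0.0 max rate [0.11 0.14 0.35 0.08 0.22 0.04] q [-0.96  0.62  1.66  0.54  1.48 -0.98]
10 rows: -0.01, -4, 0.03, 0.0034, -0.0001, -0.0053
   ikerr 0.0 max rate [0.54 0.48 0.07 0.77 0.42 0.85] q [-0.64  0.32  1.7   0.08  1.17 -0.46]
10 rows: -0.01, -4, 0.03, 0.007, -0, -0.0001
   ikerr 0.0 max rate [0.7  0.38 0.11 0.98 0.37 1.19] q [-0.08  0.44  1.74 -0.67  1.16  0.47]
20 rows: -0, -1.4, 0.01, 0.0023, -0, -0.0025
   ikerr 0.0 max rate [0.22 0.19 0.08 0.23 0.23 0.31] q [ 0.21  0.7   1.63 -0.95  1.53  0.84]
```

Request:
{"fn": "arm_command", "kwargs": {
  "commands": [2.69,0,-2.69,0,0.0047,0,0,2.69,0,-2.69,0,0.0047,0,0,2.69,0,-2.69,0,0.0047,0,0,2.69,0,-2.69,0,0.0047,0,0,2.69,0,-2.69,0,0.0047,0,0]
}}

```text
t: 8.27
ee_pos: [0.4265, -0.2874, 0.1902]
tcp_rot: [-0.075, 0.908, 0.17, 0.376]
ft_force: [0.5, 0.2, -2.7]
width: 0.0153
grasp_force: 60.0
```

Request:
{"fn": "arm_command", "kwargs": {
  "commands": [2.69,0,-2.69,0,0.0047,0,0,2.69,0,-2.69,0,0.0047,0,0,2.69,0,-2.69,0,0.0047,0,0,2.69,0,-2.69,0,0.0047,0,0,2.69,0,-2.69,0,0.0047,0,0]
}}

```text
t: 8.68
ee_pos: [0.4379, -0.3079, 0.1898]
tcp_rot: [-0.137, 0.867, 0.318, 0.36]
ft_force: [-0.4, -0.4, -3.1]
width: 0.0153
grasp_force: 60.0
```

Request:
{"fn": "arm_command", "kwargs": {
  "commands": [2.69,0,-2.69,0,0.0047,0,0,2.69,0,-2.69,0,0.0047,0,0,2.69,0,-2.69,0,0.0047,0,0,2.69,0,-2.69,0,0.0047,0,0,2.69,0,-2.69,0,0.0047,0,0]
}}

```text
t: 9.1
ee_pos: [0.4553, -0.3237, 0.1895]
tcp_rot: [-0.194, 0.802, 0.456, 0.333]
ft_force: [-0.4, 1.0, -2.1]
width: 0.0155
grasp_force: 60.0
```

Request:
{"fn": "arm_command", "kwargs": {
  "commands": [2.69,0,-2.69,0,0.0047,0,0,2.69,0,-2.69,0,0.0047,0,0,2.69,0,-2.69,0,0.0047,0,0,2.69,0,-2.69,0,0.0047,0,0,2.69,0,-2.69,0,0.0047,0,0]
}}

```text
t: 9.52
ee_pos: [0.477, -0.3329, 0.1892]
tcp_rot: [-0.246, 0.715, 0.583, 0.298]
ft_force: [0.6, -1.5, -2.9]
width: 0.0151
grasp_force: 60.0
```

```bash
python3 - <<'E'
from cur import *
s,p,r=st(); A=T(p,r); q=s["qpos"]; l,M=lipnow(p,r); print("lip",l,"jug x",M[:3,0],"jug z",M[:3,2],"o",M[:3,3])
C=tgt(LIP1+[0,0,.225],PSI,0); q=screw(A,C,n=15,q=q)
E
```

```text
t 9.52 q [-1.065  0.762  1.314  0.484  1.708 -0.958] p [ 0.477  -0.3329  0.1892] F [ 0.6 -1.5 -2.9] w 0.0151 g 59.980114102363586
lip [ 0.50533026 -0.19992732  0.23013974] jug x [0.20454404 0.97881235 0.00938706] jug z [-0.00515103 -0.00851336  0.99995049] o [ 0.49243818 -0.26352436  0.11152603]
15 rows: 0.01, -0.04, 0.01, 0.0067, -0.0032, 0.0071
   ikerr 0.0 max rate [0.1  0.13 0.31 0.06 0.19 0.03] q [-0.96  0.62  1.66  0.54  1.48 -0.98]
```

Works as planned. Translating to the box (15 rows), then checking from the top camera with overlay numbers.

Request:
{"fn": "arm_command", "kwargs": {
  "commands": [0,0,0,0.0067,-0.0032,0.0071,0,0,0,0,0.0067,-0.0032,0.0071,0,0,0,0,0.0067,-0.0032,0.0071,0,0,0,0,0.0067,-0.0032,0.0071,0,0,0,0,0.0067,-0.0032,0.0071,0]
}}

```text
t: 9.93
ee_pos: [0.4711, -0.2808, 0.1892]
tcp_rot: [-0.245, 0.716, 0.582, 0.299]
ft_force: [-0.2, -0.0, -3.7]
width: 0.0149
grasp_force: 60.0
```

Request:
{"fn": "arm_command", "kwargs": {
  "commands": [0,0,0,0.0067,-0.0032,0.0071,0,0,0,0,0.0067,-0.0032,0.0071,0,0,0,0,0.0067,-0.0032,0.0071,0,0,0,0,0.0067,-0.0032,0.0071,0,0,0,0,0.0067,-0.0032,0.0071,0]
}}

```text
t: 10.35
ee_pos: [0.4657, -0.23, 0.189]
tcp_rot: [-0.244, 0.716, 0.582, 0.299]
ft_force: [-0.6, 0.3, -2.8]
width: 0.0153
grasp_force: 60.0
```

Request:
{"fn": "arm_command", "kwargs": {
  "commands": [0,0,0,0.0067,-0.0032,0.0071,0,0,0,0,0.0067,-0.0032,0.0071,0,0,0,0,0.0067,-0.0032,0.0071,0,0,0,0,0.0067,-0.0032,0.0071,0,0,0,0,0.0067,-0.0032,0.0071,0]
}}

```text
t: 10.77
ee_pos: [0.4599, -0.1789, 0.1879]
tcp_rot: [-0.244, 0.716, 0.582, 0.299]
ft_force: [0.5, -0.2, -2.0]
width: 0.0151
grasp_force: 60.0
```

```bash
python3 - <<'E'
from cur import *
import rig
s,p,r=st(); A=T(p,r); q=s["qpos"]; l,M=lipnow(p,r); print("lip",l,"want",LIP1,"jug z",M[:3,2])
d=rig.get_image("top")["image"][:,:,::-1].copy()
for X in [LIP]+[[.048*np.cos(a),.048*np.sin(a),.115] for a in np.arange(0,6.28,.5)]:
    u=proj("top",(M@np.r_[X,1])[:3]).round().astype(int); d[u[1],u[0]]=(0,0,255)
cv2.imwrite("pics/g6.png",cv2.resize(d[140:260,280:440],None,fx=5,fy=5,interpolation=cv2.INTER_NEAREST))
D=tgt(LIP1+[0,0,.19],PSI,40); q=screw(A,D,n=10,q=q)
E=tgt(LIP1+[0,0,.105],PSI,80); q=screw(D,E,n=10,q=q)
E
```

```text
t 10.77 q [-0.96   0.623  1.661  0.546  1.481 -0.984] p [ 0.4599 -0.1789  0.1879] F [ 0.5 -0.2 -2. ] w 0.0151 g 59.98024106025696
lip [ 0.48858444 -0.04597898  0.22865174] want [ 0.48755166 -0.04684986  0.        ] jug z [-0.00716846 -0.0067265   0.99995168]
10 rows: 0.03, -4.05, 0.04, 0.0032, -0.0001, -0.0052
   ikerr 0.0 max rate [0.54 0.48 0.07 0.78 0.43 0.86] q [-0.64  0.32  1.7   0.08  1.17 -0.46]
10 rows: -0.01, -4, 0.03, 0.007, -0, -0.0001
   ikerr 0.0 max rate [0.7  0.38 0.11 0.98 0.37 1.19] q [-0.08  0.44  1.74 -0.67  1.16  0.47]
```

View pics/g6.png

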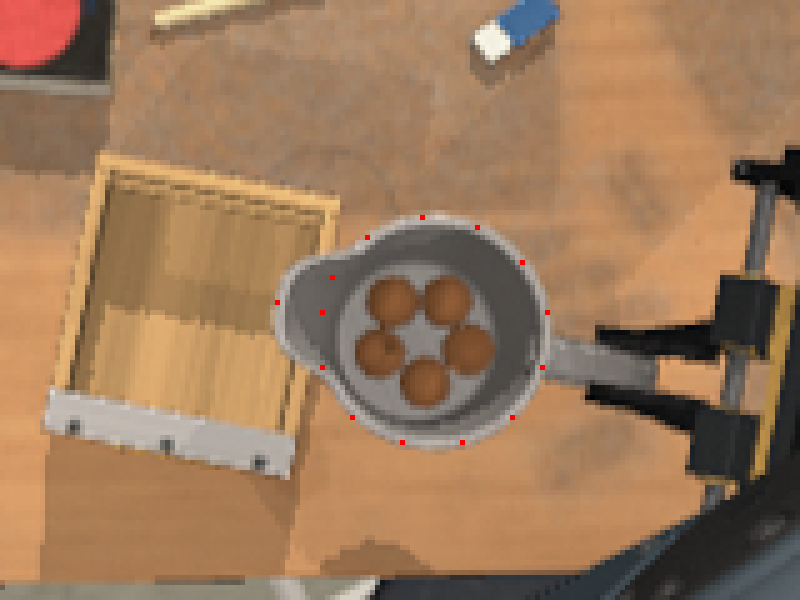

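The jug sits over the box's right wall with its lip at (278,300), inside the opening. The overlay fits and five beads are in the jug. Now tilting to 40°.

Request:
{"fn": "arm_command", "kwargs": {
  "commands": [0,-4.05,0,0.0032,-0.0001,-0.0052,0,0,-4.05,0,0.0032,-0.0001,-0.0052,0,0,-4.05,0,0.0032,-0.0001,-0.0052,0,0,-4.05,0,0.0032,-0.0001,-0.0052,0,0,-4.05,0,0.0032,-0.0001,-0.0052,0]
}}

```text
t: 11.23
ee_pos: [0.4589, -0.1827, 0.2186]
tcp_rot: [-0.137, 0.757, 0.616, 0.167]
ft_force: [-0.9, 0.3, -2.7]
width: 0.0153
grasp_force: 60.0
```

Request:
{"fn": "arm_command", "kwargs": {
  "commands": [0,-4.05,0,0.0032,-0.0001,-0.0052,0,0,-4.05,0,0.0032,-0.0001,-0.0052,0,0,-4.05,0,0.0032,-0.0001,-0.0052,0,0,-4.05,0,0.0032,-0.0001,-0.0052,0,0,-4.05,0,0.0032,-0.0001,-0.0052,0]
}}

```text
t: 11.65
ee_pos: [0.4596, -0.1744, 0.248]
tcp_rot: [-0.027, 0.775, 0.631, 0.032]
ft_force: [-0.0, 1.2, -2.6]
width: 0.0152
grasp_force: 60.0
```

```bash
python3 - <<'E'
from cur import *
s,p,r=st(); A=T(p,r); q=s["qpos"]; l,M=lipnow(p,r); print("lip",l,"want",LIP1,"tilt",np.degrees(np.arccos(M[2,2])),"y",M[:3,1])
E=tgt(LIP1+[0,0,.105],PSI,80); q=screw(A,E,n=15,q=q)
E
```

```text
t 11.65 q [-0.64   0.312  1.705  0.082  1.164 -0.469] p [ 0.4596 -0.1744  0.248 ] F [-0.   1.2 -2.6] w 0.0152 g 59.977591037750244
lip [ 0.48685035 -0.04748246  0.19050369] want [ 0.48755166 -0.04684986  0.        ] tilt 40.135196570573896 y [-0.97930328  0.20229724 -0.00639691]
15 rows: 0.02, -2.66, 0.03, 0.0047, 0, -0.0001
   ikerr 0.0 max rate [0.47 0.26 0.07 0.65 0.25 0.8 ] q [-0.08  0.44  1.74 -0.67  1.16  0.47]
```

Request:
{"fn": "arm_command", "kwargs": {
  "commands": [0,-2.66,0,0.0047,0,0,0,0,-2.66,0,0.0047,0,0,0,0,-2.66,0,0.0047,0,0,0,0,-2.66,0,0.0047,0,0,0,0,-2.66,0,0.0047,0,0,0]
}}

```text
t: 12.07
ee_pos: [0.4639, -0.1509, 0.2472]
tcp_rot: [0.045, 0.774, 0.629, -0.058]
ft_force: [0.5, -0.0, -1.7]
width: 0.0154
grasp_force: 60.0
```

Request:
{"fn": "arm_command", "kwargs": {
  "commands": [0,-2.66,0,0.0047,0,0,0,0,-2.66,0,0.0047,0,0,0,0,-2.66,0,0.0047,0,0,0,0,-2.66,0,0.0047,0,0,0,0,-2.66,0,0.0047,0,0,0]
}}

```text
t: 12.48
ee_pos: [0.4684, -0.1287, 0.2414]
tcp_rot: [0.117, 0.762, 0.62, -0.147]
ft_force: [-0.4, -0.0, -2.6]
width: 0.0151
grasp_force: 60.0
```

Request:
{"fn": "arm_command", "kwargs": {
  "commands": [0,-2.66,0,0.0047,0,0,0,0,-2.66,0,0.0047,0,0,0,0,-2.66,0,0.0047,0,0,0,0,-2.66,0,0.0047,0,0,0,0,-2.66,0,0.0047,0,0,0]
}}

```text
t: 12.9
ee_pos: [0.4727, -0.1084, 0.2306]
tcp_rot: [0.189, 0.74, 0.602, -0.234]
ft_force: [-0.1, 0.9, -2.2]
width: 0.015
grasp_force: 60.0
```

```bash
python3 - <<'E'
from cur import *
s,p,r=st(); A=T(p,r); q=s["qpos"]; l,M=lipnow(p,r); print("lip",l,"want",LIP1,"tilt",np.degrees(np.arccos(M[2,2])),"y",M[:3,1])
F=tgt(LIP1+[0,0,.09],PSI,108); q=screw(A,F,n=25,q=q)
E
```

```text
t 12.9 q [-0.084  0.436  1.748 -0.675  1.146  0.467] p [ 0.4727 -0.1084  0.2306] F [-0.1  0.9 -2.2] w 0.015 g 59.978315234184265
lip [ 0.48621894 -0.04696912  0.10332355] want [ 0.48755166 -0.04684986  0.        ] tilt 79.94685521629391 y [-0.98011567  0.19840507 -0.00295133]
25 rows: 0.01, -1.12, 0.02, 0.0018, 0, -0.0021
   ikerr 0.0 max rate [0.18 0.15 0.07 0.19 0.19 0.25] q [ 0.21  0.7   1.63 -0.95  1.53  0.84]
```

Request:
{"fn": "arm_command", "kwargs": {
  "commands": [0,-1.12,0,0.0018,0,-0.0021,0,0,-1.12,0,0.0018,0,-0.0021,0,0,-1.12,0,0.0018,0,-0.0021,0,0,-1.12,0,0.0018,0,-0.0021,0,0,-1.12,0,0.0018,0,-0.0021,0]
}}

```text
t: 13.32
ee_pos: [0.4765, -0.0962, 0.2344]
tcp_rot: [0.219, 0.727, 0.592, -0.27]
ft_force: [-0.5, 0.2, -2.6]
width: 0.0156
grasp_force: 60.0
```

Request:
{"fn": "arm_command", "kwargs": {
  "commands": [0,-1.12,0,0.0018,0,-0.0021,0,0,-1.12,0,0.0018,0,-0.0021,0,0,-1.12,0,0.0018,0,-0.0021,0,0,-1.12,0,0.0018,0,-0.0021,0,0,-1.12,0,0.0018,0,-0.0021,0]
}}

```text
t: 13.73
ee_pos: [0.4793, -0.0825, 0.2356]
tcp_rot: [0.248, 0.713, 0.581, -0.305]
ft_force: [-0.1, 0.1, -2.7]
width: 0.0154
grasp_force: 60.0
```

Request:
{"fn": "arm_command", "kwargs": {
  "commands": [0,-1.12,0,0.0018,0,-0.0021,0,0,-1.12,0,0.0018,0,-0.0021,0,0,-1.12,0,0.0018,0,-0.0021,0,0,-1.12,0,0.0018,0,-0.0021,0,0,-1.12,0,0.0018,0,-0.0021,0]
}}

```text
t: 14.15
ee_pos: [0.4821, -0.0689, 0.2358]
tcp_rot: [0.276, 0.697, 0.568, -0.34]
ft_force: [0.3, -0.6, -1.7]
width: 0.0152
grasp_force: 60.0
```

Request:
{"fn": "arm_command", "kwargs": {
  "commands": [0,-1.12,0,0.0018,0,-0.0021,0,0,-1.12,0,0.0018,0,-0.0021,0,0,-1.12,0,0.0018,0,-0.0021,0,0,-1.12,0,0.0018,0,-0.0021,0,0,-1.12,0,0.0018,0,-0.0021,0]
}}

```text
t: 14.57
ee_pos: [0.485, -0.0554, 0.2347]
tcp_rot: [0.303, 0.68, 0.554, -0.373]
ft_force: [-0.7, -0.5, -1.8]
width: 0.015
grasp_force: 60.0
```

Request:
{"fn": "arm_command", "kwargs": {
  "commands": [0,-1.12,0,0.0018,0,-0.0021,0,0,-1.12,0,0.0018,0,-0.0021,0,0,-1.12,0,0.0018,0,-0.0021,0,0,-1.12,0,0.0018,0,-0.0021,0,0,-1.12,0,0.0018,0,-0.0021,0]
}}

```text
t: 14.98
ee_pos: [0.4877, -0.0421, 0.2322]
tcp_rot: [0.33, 0.661, 0.538, -0.406]
ft_force: [0.6, 0.7, -1.6]
width: 0.0153
grasp_force: 60.0
```

Request:
{"fn": "arm_command", "kwargs": {
  "commands": [0,0,0,0,0,0,0,0,0,0,0,0,0,0,0,0,0,0,0,0,0,0,0,0,0,0,0,0,0,0,0,0,0,0,0]
}}

```text
t: 15.4
ee_pos: [0.4875, -0.0426, 0.2325]
tcp_rot: [0.329, 0.661, 0.539, -0.406]
ft_force: [-0.1, -1.1, -2.4]
width: 0.0154
grasp_force: 60.0
```

```bash
python3 - <<'E'
from cur import *
import rig
s,p,r=st(); A=T(p,r); q=s["qpos"]; l,M=lipnow(p,r); print("lip",l,"want",LIP1,"tilt",np.degrees(np.arctan2(np.hypot(*M[:2,2]),M[2,2])))
for t in (114,118):
  G=tgt(LIP1+[0,0,.09],PSI,t); screw(A,G,n=5,q=q)
d=rig.get_image("scene")["image"]; cv2.imwrite("pics/raws7.png",d[:,:,::-1])
E
```

```text
t 15.4 q [ 0.214  0.691  1.635 -0.952  1.523  0.841] p [ 0.4875 -0.0426  0.2325] F [-0.1 -1.1 -2.4] w 0.0154 g 59.98069703578949
lip [ 0.48749739 -0.04687875  0.09061134] want [ 0.48755166 -0.04684986  0.        ] tilt 107.92164784967203
5 rows: 0.12, -1.22, 0.05, 0.0016, 0, -0.0026
   ikerr 0.0 max rate [0.11 0.17 0.1  0.08 0.23 0.12] q [ 0.26  0.76  1.6  -0.98  1.62  0.89]
5 rows: 0.12, -2.02, 0.05, 0.0026, 0, -0.0043
   ikerr 0.0 max rate [0.18 0.28 0.15 0.14 0.37 0.19] q [ 0.28  0.8   1.57 -1.01  1.68  0.91]
```

Request:
{"fn": "arm_command", "kwargs": {
  "commands": [0,-1.22,0,0.0016,0,-0.0026,0,0,-1.22,0,0.0016,0,-0.0026,0,0,-1.22,0,0.0016,0,-0.0026,0,0,-1.22,0,0.0016,0,-0.0026,0,0,-1.22,0,0.0016,0,-0.0026,0]
}}

```text
t: 15.87
ee_pos: [0.4907, -0.0271, 0.23]
tcp_rot: [0.358, 0.638, 0.52, -0.441]
ft_force: [0.2, 0.4, -1.0]
width: 0.0149
grasp_force: 60.0
```

Request:
{"fn": "arm_command", "kwargs": {
  "commands": [0,0,0,0,0,0,0,0,0,0,0,0,0,0,0,0,0,0,0,0,0,0,0,0,0,0,0,0,0,0,0,0,0,0,0]
}}

```text
t: 16.28
ee_pos: [0.4906, -0.0277, 0.2306]
tcp_rot: [0.358, 0.639, 0.52, -0.44]
ft_force: [-0.7, -0.0, -2.0]
width: 0.0154
grasp_force: 60.0
```

Request:
{"fn": "arm_command", "kwargs": {
  "commands": [0,0,0,0,0,0,0,0,0,0,0,0,0,0,0,0,0,0,0,0,0,0,0,0,0,0,0,0,0,0,0,0,0,0,0]
}}

```text
t: 16.7
ee_pos: [0.4906, -0.0276, 0.2304]
tcp_rot: [0.358, 0.638, 0.52, -0.44]
ft_force: [0.6, -0.2, -1.9]
width: 0.0152
grasp_force: 60.0
```

```bash
python3 - <<'E'
from cur import *
s,p,r=st(); A=T(p,r); q=s["qpos"]; l,M=lipnow(p,r); print("lip",l)
E=tgt(LIP1+[0,0,.12],PSI,70); q=screw(A,E,n=10,q=q)
D=tgt(LIP1+[0,0,.19],PSI,40); q=screw(E,D,n=10,q=q)
C=tgt(LIP1+[0,0,.225],PSI,0); q=screw(D,C,n=10,q=q)
d=np.array([np.cos(PSI),np.sin(PSI),0])
B=tgt(LIP1+[0,0,.225]-.15*d,PSI,0); q=screw(C,B,n=10,q=q)
print((B@JT)[:3,3])
E
```

```text
t 16.7 q [ 0.259  0.758  1.603 -0.99   1.611  0.887] p [ 0.4906 -0.0276  0.2304] F [ 0.6 -0.2 -1.9] w 0.0152 g 59.98036444187164
lip [ 0.48750545 -0.04662192  0.08974777]
10 rows: 0.06, 4.4, 0.01, -0.0072, 0, 0.0078
   ikerr 0.0 max rate [0.77 0.61 0.24 0.91 0.7  1.17] q [-0.22  0.37  1.75 -0.5   1.08  0.24]
10 rows: 0.01, 3, -0.03, -0.0048, 0, -0.0003
   ikerr 0.0 max rate [0.51 0.21 0.09 0.74 0.3  0.9 ] q [-0.64  0.32  1.7   0.08  1.17 -0.46]
10 rows: 0.01, 4, -0.03, -0.0031, 0.0001, 0.0056
   ikerr 0.0 max rate [0.54 0.48 0.07 0.77 0.42 0.85] q [-0.96  0.62  1.66  0.54  1.48 -0.98]
10 rows: -0, 0, 0, -0.0106, -0.0001, -0.0106
   ikerr 0.0 max rate [0.23 0.14 0.34 0.14 0.24 0.07] q [-1.12  0.72  1.41  0.44  1.67 -1.03]
[ 0.44320135 -0.2582477   0.107     ]
```

Request:
{"fn": "arm_command", "kwargs": {
  "commands": [0,4.4,0,-0.0072,0,0.0078,0,0,4.4,0,-0.0072,0,0.0078,0,0,4.4,0,-0.0072,0,0.0078,0,0,4.4,0,-0.0072,0,0.0078,0,0,4.4,0,-0.0072,0,0.0078,0]
}}

```text
t: 17.12
ee_pos: [0.4801, -0.0781, 0.2427]
tcp_rot: [0.251, 0.711, 0.58, -0.309]
ft_force: [-0.1, 0.1, -2.1]
width: 0.015
grasp_force: 60.0
```

Request:
{"fn": "arm_command", "kwargs": {
  "commands": [0,4.4,0,-0.0072,0,0.0078,0,0,4.4,0,-0.0072,0,0.0078,0,0,4.4,0,-0.0072,0,0.0078,0,0,4.4,0,-0.0072,0,0.0078,0,0,4.4,0,-0.0072,0,0.0078,0]
}}

```text
t: 17.53
ee_pos: [0.4689, -0.1294, 0.2346]
tcp_rot: [0.136, 0.757, 0.617, -0.168]
ft_force: [-0.3, 0.3, -2.1]
width: 0.0154
grasp_force: 60.0
```

Request:
{"fn": "arm_command", "kwargs": {
  "commands": [0,3,0,-0.0048,0,-0.0003,0,0,3,0,-0.0048,0,-0.0003,0,0,3,0,-0.0048,0,-0.0003,0,0,3,0,-0.0048,0,-0.0003,0,0,3,0,-0.0048,0,-0.0003,0]
}}

```text
t: 17.95
ee_pos: [0.464, -0.1508, 0.2435]
tcp_rot: [0.054, 0.772, 0.629, -0.069]
ft_force: [0.4, -0.1, -2.2]
width: 0.0151
grasp_force: 60.0
```

Request:
{"fn": "arm_command", "kwargs": {
  "commands": [0,3,0,-0.0048,0,-0.0003,0,0,3,0,-0.0048,0,-0.0003,0,0,3,0,-0.0048,0,-0.0003,0,0,3,0,-0.0048,0,-0.0003,0,0,3,0,-0.0048,0,-0.0003,0]
}}

```text
t: 18.37
ee_pos: [0.4592, -0.174, 0.2466]
tcp_rot: [-0.029, 0.774, 0.631, 0.033]
ft_force: [-0.2, -0.1, -2.3]
width: 0.0152
grasp_force: 60.0
```

Request:
{"fn": "arm_command", "kwargs": {
  "commands": [0,4,0,-0.0031,0,0.0056,0,0,4,0,-0.0031,0,0.0056,0,0,4,0,-0.0031,0,0.0056,0,0,4,0,-0.0031,0,0.0056,0,0,4,0,-0.0031,0,0.0056,0]
}}

```text
t: 18.78
ee_pos: [0.4576, -0.1829, 0.2158]
tcp_rot: [-0.138, 0.757, 0.617, 0.167]
ft_force: [0.4, -0.5, -1.6]
width: 0.015
grasp_force: 60.0
```

Request:
{"fn": "arm_command", "kwargs": {
  "commands": [0,4,0,-0.0031,0,0.0056,0,0,4,0,-0.0031,0,0.0056,0,0,4,0,-0.0031,0,0.0056,0,0,4,0,-0.0031,0,0.0056,0,0,4,0,-0.0031,0,0.0056,0]
}}

```text
t: 19.2
ee_pos: [0.4581, -0.181, 0.1837]
tcp_rot: [-0.243, 0.716, 0.583, 0.296]
ft_force: [0.4, 0.3, -2.1]
width: 0.0152
grasp_force: 60.0
```

```bash
python3 - <<'E'
from cur import *
import rig
s,p,r=st(); A=T(p,r); q=s["qpos"]; l,M=lipnow(p,r); print("lip",l,M[:3,2])
im=rig.get_image("top")["image"]; cv2.imwrite("pics/raw8.png",im[:,:,::-1])
h=cv2.cvtColor(im,cv2.COLOR_RGB2HSV); a0=cv2.cvtColor(cv2.imread("pics/top0.png"),cv2.COLOR_BGR2HSV)
print("bead hsv at start",a0[193,415],a0[194,425],"now box HSV sample rows")
m=cv2.inRange(h,(4,110,50),(12,255,165)); n,_,st_,c=cv2.connectedComponentsWithStats(m)
for i in range(1,n):
    if st_[i,4]>15: print(st_[i],c[i].round(1))
o=(M)[:3,3]; PUT=np.array([.47,-.235]) 
E
```

```text
t 19.2 q [-0.962  0.627  1.664  0.54   1.471 -0.988] p [ 0.4581 -0.181   0.1837] F [ 0.4  0.3 -2.1] w 0.0152 g 59.981330037117004
lip [ 0.4866956  -0.04769285  0.22357545] [-4.96681470e-03  7.22282269e-05  9.99987663e-01]
bead hsv at start [13 80 86] [ 13 156 129] now box HSV sample rows
```

```bash
python3 - <<'E'
import cv2,numpy as np
a=cv2.cvtColor(cv2.imread("pics/top0.png"),cv2.COLOR_BGR2HSV)
for u,v in((420,209),(425,194),(428,203),(237,193)): print(a[v-1:v+2,u-1:u+2].reshape(-1,3).mean(0).round())
for f,reg in(("top0",(165,245,280,450)),("raw8",(165,245,280,450))):
    h=cv2.cvtColor(cv2.imread(f"pics/{f}.png"),cv2.COLOR_BGR2HSV)
    m=cv2.inRange(h,(5,145,60),(12,255,160)); m=m[reg[0]:reg[1],reg[2]:reg[3]]
    n,_,s,c=cv2.connectedComponentsWithStats(m,connectivity=4)
    print(f,[(int(s[i,4]),(c[i]+[reg[2],reg[0]]).round(1).tolist()) for i in range(1,n) if s[i,4]>8])
im=cv2.imread("pics/raw8.png"); cv2.imwrite("pics/g8.png",cv2.resize(im[150:250,200:440],None,fx=3.3,fy=3.3,interpolation=cv2.INTER_CUBIC))
E
```

```text
[ 13. 158. 122.]
[ 13. 157. 129.]
[ 13. 158. 131.]
[ 13. 152. 129.]
top0 []
raw8 []
```

```bash
python3 - <<'E'
import cv2,numpy as np
for f in("top0","raw8"):
    h=cv2.cvtColor(cv2.imread(f"pics/{f}.png"),cv2.COLOR_BGR2HSV)
    m=cv2.inRange(h,(11,143,60),(15,255,160)); y0,y1,x0,x1=120,255,170,600; m=m[y0:y1,x0:x1]
    n,_,s,c=cv2.connectedComponentsWithStats(m,connectivity=4)
    print(f,[(int(s[i,4]),(c[i]+[x0,y0]).round(1).tolist()) for i in range(1,n) if s[i,4]>12])
E
```

```text
top0 [(77, [236.2, 192.1]), (49, [414.4, 193.4]), (54, [424.5, 193.4]), (40, [412.0, 202.4]), (55, [427.5, 203.3]), (57, [419.2, 208.8])]
raw8 [(63, [236.0, 192.4]), (141, [302.9, 197.5]), (53, [330.2, 194.8]), (28, [313.4, 203.6])]
```

Nothing bead-coloured is left in the jug. In the box there are blobs at (303,197), (330,195) and (313,204), about 222 px in all, which fits five beads. None show on the desk. Now setting the jug down.

```bash
python3 - <<'E'
from cur import *
s,p,r=st(0); A=T(p,r); q=s["qpos"]
B=T([.485,-.26,.107],Z(PSI))@TJ; q=screw(A,B,n=10,q=q)
C=T([.485,-.26,.002],Z(PSI))@TJ; q=screw(B,C,n=10,q=q)
E
```

```text
10 rows: 0.02, -0.02, -0.01, -0.0096, 0.0042, -0.0103
   ikerr 0.0 max rate [0.15 0.17 0.43 0.11 0.27 0.04] q [-1.07  0.75  1.34  0.47  1.69 -0.97]
10 rows: -0, 0, 0, -0.0074, 0.0001, 0.0074
   ikerr 0.0 max rate [0.   0.18 0.07 0.01 0.2  0.1 ] q [-1.07  0.89  1.38  0.47  1.53 -1.05]
```

Request:
{"fn": "arm_command", "kwargs": {
  "commands": [0,0,0,-0.0096,0.0042,-0.0103,0,0,0,0,-0.0096,0.0042,-0.0103,0,0,0,0,-0.0096,0.0042,-0.0103,0,0,0,0,-0.0096,0.0042,-0.0103,0,0,0,0,-0.0096,0.0042,-0.0103,0]
}}

```text
t: 19.67
ee_pos: [0.4646, -0.2541, 0.1868]
tcp_rot: [-0.242, 0.717, 0.584, 0.294]
ft_force: [0.1, -0.5, -0.7]
width: 0.0154
grasp_force: 60.0
```

Request:
{"fn": "arm_command", "kwargs": {
  "commands": [0,0,0,-0.0096,0.0042,-0.0103,0,0,0,0,-0.0096,0.0042,-0.0103,0,0,0,0,-0.0096,0.0042,-0.0103,0,0,0,0,-0.0096,0.0042,-0.0103,0,0,0,0,-0.0096,0.0042,-0.0103,0]
}}

```text
t: 20.08
ee_pos: [0.471, -0.3271, 0.1894]
tcp_rot: [-0.242, 0.717, 0.584, 0.294]
ft_force: [-0.3, -1.0, -1.6]
width: 0.0152
grasp_force: 60.0
```

Request:
{"fn": "arm_command", "kwargs": {
  "commands": [0,0,0,-0.0074,0,0.0074,0,0,0,0,-0.0074,0,0.0074,0,0,0,0,-0.0074,0,0.0074,0,0,0,0,-0.0074,0,0.0074,0,0,0,0,-0.0074,0,0.0074,0]
}}

```text
t: 20.5
ee_pos: [0.471, -0.3253, 0.1354]
tcp_rot: [-0.243, 0.717, 0.583, 0.295]
ft_force: [1.0, -0.5, -1.2]
width: 0.0151
grasp_force: 60.0
```

Request:
{"fn": "arm_command", "kwargs": {
  "commands": [0,0,0,-0.0074,0,0.0074,0,0,0,0,-0.0074,0,0.0074,0,0,0,0,-0.0074,0,0.0074,0,0,0,0,-0.006,0,0.006,0,0,0,0,0,0,0,0]
}}

```text
t: 20.92
ee_pos: [0.4707, -0.326, 0.0949]
tcp_rot: [-0.243, 0.717, 0.583, 0.296]
ft_force: [-0.3, 0.5, -2.1]
width: 0.0151
grasp_force: 60.0
```

```bash
python3 - <<'E'
from cur import *
s,p,r=st(); l,M=lipnow(p,r); print("jug",M[:3,3],"z",M[:3,2]); A=T(p,r)
C=T([M[0,3],M[1,3],.001],Z(PSI))@TJ; screw(A,C,n=4)
E
```

```text
t 20.92 q [-1.067  0.871  1.38   0.475  1.545 -1.038] p [ 0.4707 -0.326   0.0949] F [-0.3  0.5 -2.1] w 0.0151 g 59.98019456863403
jug [ 0.4861703  -0.25733752  0.0167483 ] z [-3.25458011e-03 -7.09488534e-04  9.99994452e-01]
4 rows: 0.05, -0.02, 0.01, -0.0027, 0.0001, 0.0028
```

Request:
{"fn": "arm_command", "kwargs": {
  "commands": [0,0,0,-0.0028,0,0.0028,0,0,0,0,-0.0028,0,0.0028,0,0,0,0,-0.0025,0,0.0025,0,0,0,0,-0.0015,0,0.0015,0,0,0,0,0,0,0,0]
}}

```text
t: 21.33
ee_pos: [0.4712, -0.3268, 0.0831]
tcp_rot: [-0.242, 0.717, 0.583, 0.296]
ft_force: [-0.4, 0.1, -1.4]
width: 0.015
grasp_force: 60.0
```

Request:
{"fn": "arm_command", "kwargs": {
  "commands": [0,0,0,-0.001,0,0.001,0,0,0,0,0,0,0,0,0,0,0,0,0,0,0,0,0,0,0,0,0,0,0,0,0,0,0,0,0]
}}

```text
t: 21.75
ee_pos: [0.4713, -0.3269, 0.0821]
tcp_rot: [-0.242, 0.717, 0.583, 0.296]
ft_force: [0.1, 0.1, -1.9]
width: 0.0152
grasp_force: 60.0
```

Request:
{"fn": "arm_command", "kwargs": {
  "commands": [0,0,0,-0.0015,0,0.0015,0,0,0,0,0,0,0,0,0,0,0,0,0,0,0,0,0,0,0,0,0,0,0,0,0,0,0,0,0]
}}

```text
t: 22.17
ee_pos: [0.4713, -0.3268, 0.0799]
tcp_rot: [-0.242, 0.717, 0.583, 0.296]
ft_force: [0.2, -0.2, -1.8]
width: 0.0153
grasp_force: 60.0
```

Request:
{"fn": "arm_command", "kwargs": {
  "commands": [0,0,0,-0.0015,0,0.0015,0,0,0,0,0,0,0,0,0,0,0,0,0,0,0,0,0,0,0,0,0,0,0,0,0,0,0,0,0]
}}

```text
t: 22.58
ee_pos: [0.4715, -0.3271, 0.0783]
tcp_rot: [-0.242, 0.717, 0.583, 0.296]
ft_force: [-0.1, -1.8, 3.9]
width: 0.0152
grasp_force: 60.0
```

Contact at the expected height (+3.9 N). Opening and retreating along −z.

Request:
{"fn": "arm_command", "kwargs": {
  "commands": [0,0,0,0,0,0,0.6,0,0,0,0,0,0,0.6,0,0,0,0,0,0,0.6,0,0,0,0,0,0,0.6,0,0,0,0,0,0,0.6]
}}

```text
t: 23.0
ee_pos: [0.4712, -0.3265, 0.0775]
tcp_rot: [-0.242, 0.717, 0.583, 0.296]
ft_force: [0.8, 0.1, 0.1]
width: 0.0406
grasp_force: 0.0
```

Request:
{"fn": "arm_command", "kwargs": {
  "commands": [0,0,0,0,0,0,0.6,0,0,0,0,0,0,0.6,0,0,0,0,0,-0.01,0.6,0,0,0,0,0,-0.025,0.6,0,0,0,0,0,-0.035,0.6]
}}

```text
t: 23.42
ee_pos: [0.4607, -0.3731, 0.1269]
tcp_rot: [-0.245, 0.716, 0.583, 0.296]
ft_force: [0.6, -0.4, -0.5]
width: 0.052
grasp_force: 0.0
```

Request:
{"fn": "arm_command", "kwargs": {
  "commands": [0,0,0,0,0,-0.03,0.6,0,0,0,0,0,-0.03,0.6,0,0,0,0.02,0,-0.02,0.6,0,0,0,0.025,0,-0.02,0.6,0,0,0,0.025,0,-0.025,0.6]
}}

```text
t: 23.83
ee_pos: [0.453, -0.4133, 0.2663]
tcp_rot: [-0.243, 0.717, 0.583, 0.296]
ft_force: [0.2, -0.3, -0.6]
width: 0.0527
grasp_force: 0.0
```

```bash
cat >> kin.py <<'E'
LID=np.array([.518,.1905,0]); LR=Z(-2.958)
LT=R.from_matrix(np.array([[0,1,0],[1,0,0],[0,0,-1]]).T)  # tool axes in lid frame: y=lid +-x
E
python3 - <<'E'
from cur import *
import rig
s,p,r=st(); A=T(p,r); q=s["qpos"]
im=rig.get_image("top")["image"]; cv2.imwrite("pics/raw9.png",im[:,:,::-1])
g=LID+LR.apply([-.006,0,.032])
for sg in(1,-1):
    tr=frame([0,0,-1],LR.apply([sg,0,0]))
    B=T(g+[0,0,.12],tr); qq=screw(A,B,n=30,q=q); C=T(g+[0,0,-.015],tr); q2=screw(B,C,n=10,q=qq)
    # tilted lid over box: same tool fixed to lid
    LTm=np.linalg.inv(T(LID,LR))@C
    t=np.radians(15); D=T(BX+[0,0,.12],BR*R.from_euler("y",t))@LTm
    q3=screw(C@np.diag([1,1,1,1.]),D,n=20,q=q2)
E
```

```text
t 23.83 q [-1.145  0.745  1.104  0.46   1.935 -0.917] p [ 0.453  -0.4133  0.2663] F [ 0.2 -0.3 -0.6] w 0.0527 g 0.0
30 rows: -2.03, -0.39, 4.89, 0.0002, -0.0248, 0.0104
   ikerr 0.0324 max rate [2.5  0.67 1.24 1.35 1.14 4.08] q [0.06 0.5  1.71 0.14 0.91 2.85]
10 rows: 0, 0, -0, -0, 0, 0.0135
   ikerr 0.0321 max rate [0.03 0.29 0.13 0.04 0.38 0.  ] q [0.08 0.73 1.79 0.17 0.61 2.85]
20 rows: 0.74, 0.15, 1.11, 0.0103, 0.0008, -0.0061
   ikerr 0.0281 max rate [0.25 0.21 0.18 0.01 0.15 0.  ] q [-0.31  0.4   2.06  0.19  0.42  2.85]
30 rows: 0.29, -1.48, -0.71, 0.0176, 0.0018, 0.0119
   ikerr 0.0 max rate [0.64 0.4  0.51 0.38 0.44 0.65] q [ 0.15  0.52  1.66  0.    0.96 -0.03]
10 rows: 0, 0, -0, 0, -0, 0.0135
   ikerr 0.0 max rate [0.   0.28 0.14 0.   0.37 0.  ] q [ 0.15  0.73  1.74 -0.    0.67 -0.03]
20 rows: -0.74, -0.15, 1.11, -0.0103, -0.0008, -0.0061
   ikerr 0.0 max rate [0.29 0.21 0.18 0.12 0.15 0.16] q [-0.26  0.4   2.03  0.03  0.44 -0.08]
```

```bash
python3 - <<'E'
import cv2,numpy as np
h=cv2.cvtColor(cv2.imread("pics/raw9.png"),cv2.COLOR_BGR2HSV)
m=cv2.inRange(h,(11,143,60),(15,255,160)); y0,y1,x0,x1=120,255,170,600; m=m[y0:y1,x0:x1]
n,l,s,c=cv2.connectedComponentsWithStats(m,connectivity=4)
print([(int(s[i,4]),(c[i]+[x0,y0]).round(1).tolist()) for i in range(1,n) if s[i,4]>12])
for v in range(180,226,2): print(v,''.join('#' if m[v-y0,u-x0] else '.' for u in range(288,348)))
E
```

```text
[(71, [235.8, 192.3]), (151, [303.0, 197.4]), (55, [330.2, 194.8]), (31, [313.4, 203.5])]
180 ............................................................
182 ............................................................
184 ............................................................
186 ............................................................
188 ..............#######.......................................
190 .............###..####......................................
192 .............#########.................#######..............
194 ...........##.....###.................###..####.............
196 ..........###.....##..................##.....##.............
198 ..........###....###....###............#######..............
200 ...........#######....#.....#...............................
202 ..........########...#......##..............................
204 .........##########..####...##..............................
206 ..........########.....#####................................
208 ..............#.............................................
210 ............................................................
212 ............................................................
214 ............................................................
216 ............................................................
218 ............................................................
220 ............................................................
222 ............................................................
224 ............................................................
```

Request:
{"fn": "arm_command", "kwargs": {
  "commands": [0.29,-1.48,-0.71,0.0176,0.0018,0.0119,0.9,0.29,-1.48,-0.71,0.0176,0.0018,0.0119,0.9,0.29,-1.48,-0.71,0.0176,0.0018,0.0119,0.9,0.29,-1.48,-0.71,0.0176,0.0018,0.0119,0.9,0.29,-1.48,-0.71,0.0176,0.0018,0.0119,0.9]
}}

```text
t: 24.3
ee_pos: [0.4813, -0.3109, 0.2806]
tcp_rot: [-0.202, 0.713, 0.624, 0.248]
ft_force: [0.4, -0.3, 0.7]
width: 0.0752
grasp_force: 0.0
```

Request:
{"fn": "arm_command", "kwargs": {
  "commands": [0.29,-1.48,-0.71,0.0176,0.0018,0.0119,0.9,0.29,-1.48,-0.71,0.0176,0.0018,0.0119,0.9,0.29,-1.48,-0.71,0.0176,0.0018,0.0119,0.9,0.29,-1.48,-0.71,0.0176,0.0018,0.0119,0.9,0.29,-1.48,-0.71,0.0176,0.0018,0.0119,0.9]
}}

```text
t: 24.72
ee_pos: [0.5025, -0.2063, 0.2816]
tcp_rot: [-0.163, 0.705, 0.66, 0.2]
ft_force: [0.9, 0.1, -0.2]
width: 0.0782
grasp_force: 0.0
```

Request:
{"fn": "arm_command", "kwargs": {
  "commands": [0.29,-1.48,-0.71,0.0176,0.0018,0.0119,0.9,0.29,-1.48,-0.71,0.0176,0.0018,0.0119,0.9,0.29,-1.48,-0.71,0.0176,0.0018,0.0119,0.9,0.29,-1.48,-0.71,0.0176,0.0018,0.0119,0.9,0.29,-1.48,-0.71,0.0176,0.0018,0.0119,0.9]
}}

```text
t: 25.13
ee_pos: [0.5171, -0.1016, 0.2687]
tcp_rot: [-0.123, 0.694, 0.693, 0.151]
ft_force: [0.9, -0.1, 0.0]
width: 0.0782
grasp_force: 0.0
```

Request:
{"fn": "arm_command", "kwargs": {
  "commands": [0.29,-1.48,-0.71,0.0176,0.0018,0.0119,0.9,0.29,-1.48,-0.71,0.0176,0.0018,0.0119,0.9,0.29,-1.48,-0.71,0.0176,0.0018,0.0119,0.9,0.29,-1.48,-0.71,0.0176,0.0018,0.0119,0.9,0.29,-1.48,-0.71,0.0176,0.0018,0.0119,0.9]
}}

```text
t: 25.55
ee_pos: [0.5254, 0.0013, 0.2421]
tcp_rot: [-0.082, 0.679, 0.723, 0.101]
ft_force: [-0.6, 0.6, 0.1]
width: 0.0779
grasp_force: 0.0
```

Request:
{"fn": "arm_command", "kwargs": {
  "commands": [0.29,-1.48,-0.71,0.0176,0.0018,0.0119,0.9,0.29,-1.48,-0.71,0.0176,0.0018,0.0119,0.9,0.29,-1.48,-0.71,0.0176,0.0018,0.0119,0.9,0.29,-1.48,-0.71,0.0176,0.0018,0.0119,0.9,0.29,-1.48,-0.71,0.0176,0.0018,0.0119,0.9]
}}

```text
t: 25.97
ee_pos: [0.5273, 0.1002, 0.2022]
tcp_rot: [-0.04, 0.66, 0.749, 0.05]
ft_force: [0.9, -0.9, -0.3]
width: 0.0785
grasp_force: 0.0
```

Request:
{"fn": "arm_command", "kwargs": {
  "commands": [0.29,-1.48,-0.71,0.0176,0.0018,0.0119,0.9,0.29,-1.48,-0.71,0.0176,0.0018,0.0119,0.9,0.29,-1.48,-0.71,0.0176,0.0018,0.0119,0.9,0.29,-1.48,-0.71,0.0176,0.0018,0.0119,0.9,0.29,-1.48,-0.71,0.0176,0.0018,0.0119,0.9]
}}

```text
t: 26.38
ee_pos: [0.5233, 0.1929, 0.1496]
tcp_rot: [0.001, 0.638, 0.77, -0.0]
ft_force: [1.1, -0.7, 0.2]
width: 0.0789
grasp_force: 0.0
```

```bash
python3 - <<'E'
from cur import *
s,p,r=st(); A=T(p,r); q=s["qpos"]
g=LID+LR.apply([-.006,0,.032]); tr=frame([0,0,-1],LR.apply([-1,0,0]))
q=screw(A,T(g+[0,0,.05],tr),n=10,q=q)
E
```

```text
t 26.38 q [ 0.154  0.521  1.666 -0.003  0.954 -0.032] p [0.5233 0.1929 0.1496] F [ 1.1 -0.7  0.2] w 0.0789 g 0.0
10 rows: 0, 0.01, 0.02, -0.0001, 0, 0.0068
   ikerr 0.0 max rate [0.   0.13 0.07 0.   0.18 0.  ] q [ 0.15  0.62  1.71  0.    0.8  -0.03]
```

```bash
python3 - <<'E'
import cv2,numpy as np
a=cv2.imread("pics/top0.png").astype(int);b=cv2.imread("pics/raw9.png").astype(int)
d=np.abs(a-b).max(2)
for v in range(174,232): print(v,''.join('#' if d[v,u]>40 else '+' if d[v,u]>18 else '.' for u in range(286,352)))
m=(d>30).astype(np.uint8)[100:256,168:606]; n,l,s,c=cv2.connectedComponentsWithStats(m)
print([(int(s[i,4]),(c[i]+[168,100]).round().tolist()) for i in range(1,n) if s[i,4]>10])
E
```

```text
174 ..................................................................
175 ..................................................................
176 ..................................................................
177 ..................................................................
178 ..................................................................
179 ..................................................................
180 ..................................................................
181 ..................................................................
182 ..................................................................
183 ..................................................................
184 ..................................................................
185 ..................................................................
186 ..................................................................
187 .................+##+#+...........................................
188 ................+++++++...........................................
189 ...............+++.+++++.......
[... 2477 characters left out ...]
...........................................
225 ..................................................................
226 ..................................................................
227 ..................................................................
228 ..................................................................
229 ..................................................................
230 ..................................................................
231 ..................................................................
[(4616, [567.0, 219.0]), (1737, [429.0, 206.0]), (24, [306.0, 189.0]), (50, [331.0, 194.0]), (18, [303.0, 196.0]), (247, [307.0, 208.0]), (86, [394.0, 244.0])]
```

```bash
python3 - <<'E'
import cv2,numpy as np
b=cv2.imread("pics/raw9.png")
x=cv2.resize(b[170:235,284:354],(560,520),interpolation=cv2.INTER_CUBIC)
y=cv2.resize(b[165:255,380:470],(240,240),interpolation=cv2.INTER_CUBIC)
import rig
s=rig.get_image("scene")["image"][:,:,::-1]; cv2.imwrite("pics/rawsc.png",s)
z=cv2.resize(s[195:265,275:355],(240,210),interpolation=cv2.INTER_CUBIC)
o=np.zeros((520,800,3),np.uint8); o[:,:560]=x;o[:240,560:]=y;o[250:460,560:]=z; cv2.imwrite("pics/g10.png",o)
E
```

```text
(no output)
```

View pics/g10.png

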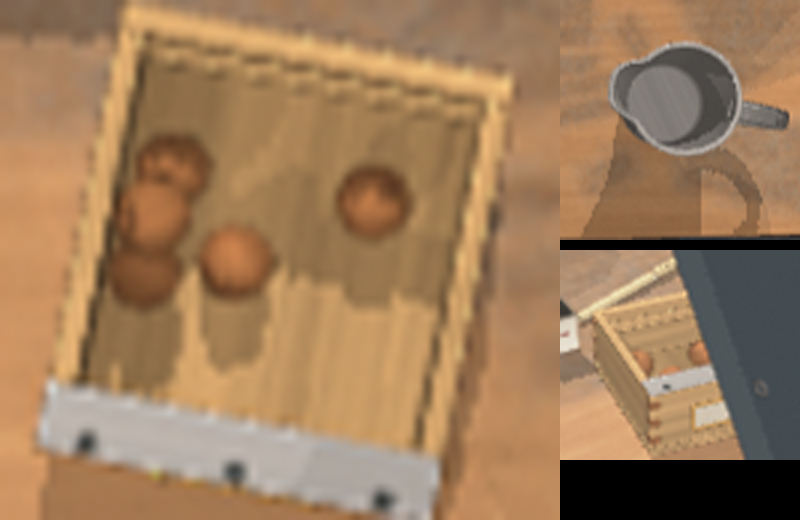

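The last picture shows all five beads in the box and the jug upright and empty. One bead rests on two others at the left wall, with its top at about 50 mm, just where the lid must lie. I'll nudge it off with closed fingertips. First I touch the lid's bar (37 mm high) to find the real tip length.

Request:
{"fn": "arm_command", "kwargs": {
  "commands": [0,0,0,0,0,0.016,0,0,0,0,0,0,0.016,0,0,0,0,0,0,0.016,0,0,0,0,0,0,0.016,0,0,0,0,0,0,0.014,0],
  "grip_force": 20
}}

```text
t: 26.85
ee_pos: [0.523, 0.1918, 0.0709]
tcp_rot: [0.0, 0.638, 0.77, -0.0]
ft_force: [-1.4, -0.6, -0.3]
width: 0.0529
grasp_force: 0.0
```

Request:
{"fn": "arm_command", "kwargs": {
  "commands": [0,0,0,0,0,0,0,0,0,0,0,0,0,0,0,0,0,0,0,0,0,0,0,0,0,0,0,0,0,0,0,0,0,0,0]
}}

```text
t: 27.27
ee_pos: [0.5235, 0.1921, 0.0724]
tcp_rot: [0.001, 0.638, 0.77, 0.0]
ft_force: [-0.5, 0.4, 0.1]
width: 0.0197
grasp_force: 0.0
```

Request:
{"fn": "arm_command", "kwargs": {
  "commands": [0,0,0,0,0,0.002,0,0,0,0,0,0,0.002,0,0,0,0,0,0,0.002,0,0,0,0,0,0,0,0,0,0,0,0,0,0,0]
}}

```text
t: 27.68
ee_pos: [0.5225, 0.192, 0.065]
tcp_rot: [0.0, 0.638, 0.77, -0.001]
ft_force: [0.3, 0.8, -0.1]
width: 0.0006
grasp_force: 0.0
```

Request:
{"fn": "arm_command", "kwargs": {
  "commands": [0,0,0,0,0,0.002,0,0,0,0,0,0,0.002,0,0,0,0,0,0,0,0,0,0,0,0,0,0,0,0,0,0,0,0,0,0]
}}

```text
t: 28.1
ee_pos: [0.5227, 0.192, 0.0612]
tcp_rot: [0.0, 0.638, 0.77, -0.001]
ft_force: [0.3, -0.7, 0.1]
width: 0.0004
grasp_force: 0.0
```

Request:
{"fn": "arm_command", "kwargs": {
  "commands": [0,0,0,0,0,0.002,0,0,0,0,0,0,0.002,0,0,0,0,0,0,0.002,0,0,0,0,0,0,0,0,0,0,0,0,0,0,0]
}}

```text
t: 28.52
ee_pos: [0.5225, 0.192, 0.0551]
tcp_rot: [0.0, 0.638, 0.77, -0.001]
ft_force: [0.2, -0.2, -0.4]
width: 0.0004
grasp_force: 0.0
```

Request:
{"fn": "arm_command", "kwargs": {
  "commands": [0,0,0,0,0,0.001,0,0,0,0,0,0,0.001,0,0,0,0,0,0,0,0,0,0,0,0,0,0,0,0,0,0,0,0,0,0]
}}

```text
t: 28.93
ee_pos: [0.5227, 0.192, 0.0533]
tcp_rot: [0.0, 0.638, 0.77, -0.001]
ft_force: [-0.4, -0.2, 0.4]
width: 0.0003
grasp_force: 0.0
```

Request:
{"fn": "arm_command", "kwargs": {
  "commands": [0,0,0,0,0,0.001,0,0,0,0,0,0,0.001,0,0,0,0,0,0,0.001,0,0,0,0,0,0,0,0,0,0,0,0,0,0,0]
}}

```text
t: 29.35
ee_pos: [0.5226, 0.192, 0.0502]
tcp_rot: [0.0, 0.638, 0.77, -0.001]
ft_force: [-0.2, -0.7, -0.0]
width: 0.0006
grasp_force: 0.0
```

Request:
{"fn": "arm_command", "kwargs": {
  "commands": [0,0,0,0,0,0.001,0,0,0,0,0,0,0.001,0,0,0,0,0,0,0.001,0,0,0,0,0,0,0,0,0,0,0,0,0,0,0]
}}

```text
t: 29.77
ee_pos: [0.5226, 0.192, 0.0472]
tcp_rot: [0.0, 0.638, 0.77, -0.001]
ft_force: [1.2, -0.5, -0.3]
width: 0.0007
grasp_force: 0.0
```

Request:
{"fn": "arm_command", "kwargs": {
  "commands": [0,0,0,0,0,0.001,0,0,0,0,0,0,0.001,0,0,0,0,0,0,0.001,0,0,0,0,0,0,0,0,0,0,0,0,0,0,0]
}}

```text
t: 30.18
ee_pos: [0.5226, 0.192, 0.0442]
tcp_rot: [0.0, 0.638, 0.77, -0.001]
ft_force: [-1.1, -0.7, 0.3]
width: 0.0007
grasp_force: 0.0
```

Confirmed: the real tips are shorter than stated. Continuing down.

Request:
{"fn": "arm_command", "kwargs": {
  "commands": [0,0,0,0,0,0.001,0,0,0,0,0,0,0.001,0,0,0,0,0,0,0.001,0,0,0,0,0,0,0,0,0,0,0,0,0,0,0]
}}

```text
t: 30.6
ee_pos: [0.5226, 0.192, 0.0412]
tcp_rot: [0.0, 0.638, 0.77, -0.001]
ft_force: [-0.3, 0.8, -0.2]
width: 0.0008
grasp_force: 0.0
```

Request:
{"fn": "arm_command", "kwargs": {
  "commands": [0,0,0,0,0,0.001,0,0,0,0,0,0,0.001,0,0,0,0,0,0,0.001,0,0,0,0,0,0,0,0,0,0,0,0,0,0,0]
}}

```text
t: 31.02
ee_pos: [0.5226, 0.192, 0.0382]
tcp_rot: [0.0, 0.638, 0.77, -0.001]
ft_force: [-0.4, 0.3, -0.4]
width: 0.0003
grasp_force: 0.0
```

Request:
{"fn": "arm_command", "kwargs": {
  "commands": [0,0,0,0,0,0.001,0,0,0,0,0,0,0.001,0,0,0,0,0,0,0.001,0,0,0,0,0,0,0,0,0,0,0,0,0,0,0]
}}

```text
t: 31.43
ee_pos: [0.5227, 0.192, 0.0352]
tcp_rot: [0.0, 0.638, 0.77, -0.001]
ft_force: [-0.2, -0.1, 0.5]
width: 0.0007
grasp_force: 0.0
```

Request:
{"fn": "arm_command", "kwargs": {
  "commands": [0,0,0,0,0,0.001,0,0,0,0,0,0,0.001,0,0,0,0,0,0,0.001,0,0,0,0,0,0,0,0,0,0,0,0,0,0,0]
}}

```text
t: 31.85
ee_pos: [0.5226, 0.192, 0.0322]
tcp_rot: [0.0, 0.638, 0.77, -0.001]
ft_force: [0.4, 0.6, 0.1]
width: 0.0005
grasp_force: 0.0
```

```bash
python3 - <<'E'
from cur import *
import rig
s,p,r=st()
a=cv2.imread("pics/raw9.png").astype(int); b=rig.get_image("top")["image"][:,:,::-1].astype(int); d=np.abs(a-b).max(2)
print(proj("top",p),proj("top",p-[0,0,.017]))
dk=(b.max(2)<60)
for v in range(168,216,2): print(v,''.join('#' if dk[v,u] else '+' if d[v,u]>30 else '.' for u in range(205,275)))
E
```

```text
t 31.85 q [ 0.152  0.708  1.738 -0.002  0.697 -0.034] p [0.5226 0.192  0.0322] F [0.4 0.6 0.1] w 0.0005 g 0.0
[234.9 192.1] [236.  192.6]
168 +++++++++++++++++++++++++++#+++####+..................................
170 +++++++++++++++++++++++++++#+++####+..................................
172 +++++++++++++++++++++++++++#+++######+................................
174 +++++++++++++++++++++++++++#++++#####++...............................
176 +++++++++++++++++++++++++++##+++######+...............................
178 +++++++++++++++++++++++++++##+++######+...............................
180 +++++++++++++++++++++++++++###+++######+..............................
182 +++++++++++++++++++++++++++####++######+..............................
184 +++++++++++++++++++++++++++####+++####+...............................
186 +++++++++++++++++++++++++++#####++###++...............................
188 +++++++++++++++++++++++++++#####+++###+++.............................
190 +++++++++++++++++++++++++++######++######.............................
192 +++++++++++++++++++++++++++#######++######............................
194 +++++++++++++++++++++++++++###############+...........................
196 ++++++++++++++++++++++++++################+...........................
198 +++++++++####++##+++++++++#################+..........................
200 ######++++++++++++++++++++############+++++...........................
202 ..##++++++++++++++++++++++#############+++............................
204 ++++++++++++++++++++++++++#############+++............................
206 ++++++++++++++++++++++++++###########++++++...........................
208 +++++++++++++++++++++++++++##########++++++...........................
210 #####++++++++++++++++++++++##########++++++...........................
212 ###########++++++++++++++++###########+.++++..........................
214 ++####++++######+++++++++++###########++++++..........................
```

Request:
{"fn": "arm_command", "kwargs": {
  "commands": [0,0,0,0,0,0.001,0,0,0,0,0,0,0.001,0,0,0,0,0,0,0.001,0,0,0,0,0,0,0,0,0,0,0,0,0,0,0]
}}

```text
t: 32.32
ee_pos: [0.5226, 0.192, 0.0292]
tcp_rot: [0.0, 0.638, 0.77, -0.001]
ft_force: [0.7, 0.2, -0.8]
width: 0.0002
grasp_force: 0.0
```

Request:
{"fn": "arm_command", "kwargs": {
  "commands": [0,0,0,0,0,0.001,0,0,0,0,0,0,0.001,0,0,0,0,0,0,0.001,0,0,0,0,0,0,0,0,0,0,0,0,0,0,0]
}}

```text
t: 32.73
ee_pos: [0.5228, 0.192, 0.0278]
tcp_rot: [0.001, 0.638, 0.77, -0.0]
ft_force: [-1.8, -1.6, 11.2]
width: 0.0003
grasp_force: 5.4
```

Contact at TCP z=0.0285 with the bar top at 0.037, so the real tips lie 25.5 mm short of the stated geometry. This agrees with the missed grasp. Rather than push the stacked bead, I'll pick it up and set it on free floor.

Request:
{"fn": "arm_command", "kwargs": {
  "commands": [0,0,0,0,0,-0.005,0.5,0,0,0,0,0,-0.02,0.5,0,0,0,0,0,-0.03,0.5,0,0,0,0,0,-0.03,0.5,0,0,0,0,0,-0.02,0.5],
  "grip_force": 5
}}

```text
t: 33.15
ee_pos: [0.5236, 0.1923, 0.1336]
tcp_rot: [0.001, 0.638, 0.77, 0.0]
ft_force: [0.8, 0.2, 0.5]
width: 0.0262
grasp_force: 0.0
```

```bash
python3 - <<'E'
from cur import *
s,p,r=st(); A=T(p,r); q=s["qpos"]
f=lambda x,y,z:P("top",((x+.5)/8-.5+284,(y+.5)/8-.5+170),z)
for n,X in dict(top=f(155,215,.038),b1=f(174,170,.02),b2=f(145,270,.02),b4=f(237,260,.02),b5=f(373,203,.02)).items(): print(n,X,"box",BR.inv().apply(X-BX).round(4))
top=f(155,215,.038); tr=frame([0,0,-1],BR.apply([-1,0,0]))
B=T([top[0],top[1],.10],tr); q=screw(A,B,mm=18,q=q)
C=T([top[0],top[1],.0265],tr); q=screw(B,C,n=6,q=q)
E
```

```text
t 33.15 q [ 1.52e-01  5.44e-01  1.68e+00 -1.00e-03  9.15e-01 -3.40e-02] p [0.5236 0.1923 0.1336] F [0.8 0.2 0.5] w 0.0262 g 0.0
top [0.5083 0.0258 0.038 ] box [-0.0084 -0.0394  0.038 ]
b1 [0.5232 0.0202 0.02  ] box [-0.0241 -0.0369  0.02  ]
b2 [0.4925 0.0298 0.02  ] box [ 0.0079 -0.04    0.02  ]
b4 [0.495  0.0013 0.02  ] box [-0.0004 -0.0127  0.02  ]
b5 [ 0.5118 -0.041   0.02  ] box [-0.0255  0.0253  0.02  ]
10 rows: 0.01, 0, 2.26, -0.0167, -0.0017, 0.0034
   ikerr 0.0 max rate [0.4  0.01 0.19 0.   0.19 0.1 ] q [-0.17  0.55  1.82 -0.    0.77  0.04]
6 rows: 0, 0, -0, 0, 0, 0.0122
   ikerr 0.0 max rate [0.   0.28 0.1  0.   0.36 0.  ] q [-0.17  0.68  1.86 -0.    0.6   0.04]
```

Request:
{"fn": "arm_command", "kwargs": {
  "commands": [0,0,2.26,-0.0167,-0.0017,0.0034,0.5,0,0,2.26,-0.0167,-0.0017,0.0034,0.5,0,0,2.26,-0.0167,-0.0017,0.0034,0.5,0,0,2.26,-0.0167,-0.0017,0.0034,0.5,0,0,2.26,-0.0167,-0.0017,0.0034,0.5]
}}

```text
t: 33.57
ee_pos: [0.5234, 0.1076, 0.1144]
tcp_rot: [0.001, 0.711, 0.703, -0.0]
ft_force: [-0.4, -1.0, -0.2]
width: 0.0429
grasp_force: 0.0
```

Request:
{"fn": "arm_command", "kwargs": {
  "commands": [0,0,2.26,-0.0167,-0.0017,0.0034,0.5,0,0,2.26,-0.0167,-0.0017,0.0034,0.5,0,0,2.26,-0.0167,-0.0017,0.0034,0.5,0,0,2.26,-0.0167,-0.0017,0.0034,0.5,0,0,2.26,-0.0167,-0.0017,0.0034,0.5]
}}

```text
t: 33.98
ee_pos: [0.5075, 0.0252, 0.0974]
tcp_rot: [0.001, 0.777, 0.629, -0.0]
ft_force: [0.4, 0.6, 0.7]
width: 0.0434
grasp_force: 0.0
```

```bash
python3 - <<'E'
from cur import *
s,p,r=st(); A=T(p,r)
B=T([.5083,.0258,.06],frame([0,0,-1],BR.apply([-1,0,0]))); screw(A,B,n=5)
E
```

```text
t 33.98 q [-0.17   0.552  1.829 -0.002  0.76   0.04 ] p [0.5075 0.0252 0.0974] F [0.4 0.6 0.7] w 0.0434 g 0.0
5 rows: 0.01, 0.01, -0.03, 0.0002, 0.0001, 0.0075
```

Request:
{"fn": "arm_command", "kwargs": {
  "commands": [0,0,0,-0.001,0,0.0135,0.5,0,0,0,0,0,0.0135,0.5,0,0,0,0,0,0.0135,0.5,0,0,0,0,0,0.0135,0.5,0,0,0,0,0,0.01,0.5]
}}

```text
t: 34.4
ee_pos: [0.507, 0.0248, 0.0326]
tcp_rot: [0.0, 0.777, 0.63, -0.001]
ft_force: [-0.6, -0.3, -0.4]
width: 0.0436
grasp_force: 0.0
```

Request:
{"fn": "arm_command", "kwargs": {
  "commands": [0,0,0,0,0,0.003,0.5,0,0,0,0,0,0.002,0.5,0,0,0,0,0,0,0.5,0,0,0,0,0,0,0,0,0,0,0,0,0,0],
  "grip_force": 5
}}

```text
t: 34.82
ee_pos: [0.5077, 0.0249, 0.0291]
tcp_rot: [0.001, 0.776, 0.63, -0.0]
ft_force: [0.1, 0.8, -0.4]
width: 0.0365
grasp_force: 0.0
```

Request:
{"fn": "arm_command", "kwargs": {
  "commands": [0,0,0,0,0,0,0,0,0,0,0,0,0,0,0,0,0,0,0,0,0,0,0,0,0,0,0,0,0,0,0,0,0,0,0]
}}

```text
t: 35.23
ee_pos: [0.5073, 0.0249, 0.0286]
tcp_rot: [0.0, 0.776, 0.63, -0.0]
ft_force: [-0.0, 0.1, -0.0]
width: 0.0229
grasp_force: 5.0
```

Request:
{"fn": "arm_command", "kwargs": {
  "commands": [0,0,0,0,0,-0.006,0,0,0,0,-0.01,-0.002,-0.008,0,0,0,0,-0.012,-0.004,0,0,0,0,0,-0.012,-0.004,0,0,0,0,0,-0.012,-0.004,0,0]
}}

```text
t: 35.65
ee_pos: [0.4835, -0.0185, 0.0431]
tcp_rot: [0.001, 0.776, 0.63, -0.0]
ft_force: [-0.1, -0.5, 0.4]
width: 0.0231
grasp_force: 5.0
```

Request:
{"fn": "arm_command", "kwargs": {
  "commands": [0,0,0,-0.012,-0.0034,0.005,0,0,0,0,0,0,0.006,0,0,0,0,0,0,0.004,0,0,0,0,0,0,0,0,0,0,0,0,0,0,0.36]
}}

```text
t: 36.07
ee_pos: [0.4782, -0.0281, 0.0273]
tcp_rot: [0.0, 0.776, 0.63, -0.001]
ft_force: [-0.5, 0.1, 0.2]
width: 0.0251
grasp_force: 0.0
```

Request:
{"fn": "arm_command", "kwargs": {
  "commands": [0,0,0,0,0,0,0.36,0,0,0,0,0,0,0.36,0,0,0,0,0,0,0.36,0,0,0,0,0,-0.01,0.36,0,0,0,0,0,-0.03,0.5]
}}

```text
t: 36.48
ee_pos: [0.4759, -0.0274, 0.0658]
tcp_rot: [-0.003, 0.776, 0.63, -0.003]
ft_force: [0.8, 0.5, 0.2]
width: 0.0334
grasp_force: 0.0
```

Request:
{"fn": "arm_command", "kwargs": {
  "commands": [0,0,0,0.03,0,-0.03,0.7,0,0,0,0.04,0,-0.02,0.7,0,0,0,0.04,0,0,0.7,0,0,0,0.04,0,0,0.7,0,0,0,0.04,0,0,0.7]
}}

```text
t: 36.9
ee_pos: [0.5171, 0.1565, 0.1172]
tcp_rot: [0.001, 0.776, 0.63, 0.0]
ft_force: [0.4, -0.6, 0.6]
width: 0.059
grasp_force: 0.0
```

```bash
python3 - <<'E'
from cur import *
import rig
s,p,r=st(); A=T(p,r); q=s["qpos"]
b=rig.get_image("top")["image"][:,:,::-1]; cv2.imwrite("pics/raw11.png",b)
h=cv2.cvtColor(b,cv2.COLOR_BGR2HSV); m=cv2.inRange(h,(11,143,60),(15,255,160))
a=cv2.imread("pics/top0.png").astype(int); d=np.abs(a-b.astype(int)).max(2)
for v in range(180,224): print(v,''.join('#' if m[v,u] else '+' if d[v,u]>25 else '.' for u in range(288,348)))
g=LID+LR.apply([-.006,0,.032]); tr=frame([0,0,-1],LR.apply([-1,0,0]))
q=screw(A,T([g[0],g[1],.06],tr),n=10,q=q)
E
```

```text
t 36.9 q [ 0.088  0.55   1.736 -0.002  0.853  0.296] p [0.5171 0.1565 0.1172] F [ 0.4 -0.6  0.6] w 0.059 g 0.0
180 ............................................................
181 ............................................................
182 ............................................................
183 ............................................................
184 ............................................................
185 ............................................................
186 ................####........................................
187 ...............######.......................................
188 ..............########......................................
189 .............#########......................................
190 .............######.##......................................
191 .............#####++.#..................#####+..............
192 ..............####..##.................#######+.............
193 ..............#######.................+###.####.............
194 ................####..................###.+####+............
195 ..........
[... 1315 characters left out ...]
.......++++++++....................
216 .............++.................++++++++....................
217 .................................+++++++....................
218 .................................+++++++....................
219 ..................................+++++.....................
220 ..................................+++++.....................
221 ............................................................
222 ............................................................
223 ............................................................
10 rows: 0.01, 0.01, -2.24, 0.0036, 0.0006, 0.0057
   ikerr 0.0 max rate [0.08 0.14 0.02 0.   0.12 0.4 ] q [ 0.15  0.66  1.72  0.    0.76 -0.03]
```

All five beads now lie singly on the box floor. Now the lid.

Request:
{"fn": "arm_command", "kwargs": {
  "commands": [0,0,-4.48,0.0072,0.0012,0.0114,0.7,0,0,-4.48,0.0072,0.0012,0.0114,0.7,0,0,-4.48,0.0072,0.0012,0.0114,0.7,0,0,-4.48,0.0072,0.0012,0.0114,0.7,0,0,-4.48,0.0072,0.0012,0.0114,0.7]
}}

```text
t: 37.37
ee_pos: [0.5246, 0.1904, 0.0587]
tcp_rot: [0.001, 0.637, 0.77, -0.0]
ft_force: [-0.6, 0.5, 1.2]
width: 0.0607
grasp_force: 0.0
```

```bash
python3 - <<'E'
from cur import *
s,p,r=st(); A=T(p,r); q=s["qpos"]
g=LID+LR.apply([-.006,0,.032]); tr=frame([0,0,-1],LR.apply([-1,0,0]))
q=screw(A,T([g[0],g[1],.007],tr),n=5,q=q)
E
```

```text
t 37.37 q [ 0.149  0.663  1.725 -0.002  0.753 -0.038] p [0.5246 0.1904 0.0587] F [-0.6  0.5  1.2] w 0.0607 g 0.0
5 rows: 0, 0.01, 0.05, 0.0003, -0.0001, 0.0103
   ikerr 0.0 max rate [0.   0.22 0.05 0.   0.26 0.01] q [ 0.15  0.75  1.74 -0.    0.65 -0.03]
```

Request:
{"fn": "arm_command", "kwargs": {
  "commands": [0,0,0,0.001,0,0.012,0.7,0,0,0,0,0,0.012,0.7,0,0,0,0,0,0.012,0.7,0,0,0,0,0,0.01,0.7,0,0,0,0,0,0.004,0.7]
}}

```text
t: 37.78
ee_pos: [0.5235, 0.1906, 0.0073]
tcp_rot: [-0.0, 0.639, 0.769, -0.001]
ft_force: [-0.0, 0.4, -1.0]
width: 0.0609
grasp_force: 0.0
```

Request:
{"fn": "arm_command", "kwargs": {
  "commands": [0,0,0,0,0,0,0,0,0,0,0,0,0,0,0,0,0,0,0,0,0,0,0,0,0,0,0,0,0,0,0,0,0,0,0],
  "grip_force": 40
}}

```text
t: 38.2
ee_pos: [0.5247, 0.1909, 0.009]
tcp_rot: [0.001, 0.639, 0.769, -0.0]
ft_force: [0.1, -0.2, 0.4]
width: 0.0356
grasp_force: 0.0
```

Request:
{"fn": "arm_command", "kwargs": {
  "commands": [0,0,0,0,0,0,0,0,0,0,0,0,0,0,0,0,0,0,0,0,0,0,0,0,0,0,0,0,0,0,0,0,0,0,0]
}}

```text
t: 38.62
ee_pos: [0.5244, 0.1909, 0.0086]
tcp_rot: [0.0, 0.639, 0.769, -0.0]
ft_force: [-1.4, 0.2, 1.7]
width: 0.0138
grasp_force: 40.0
```

```bash
cat >> cur.py <<'E'
LTL=np.eye(4); LTL[:3,:3]=np.array([[0,-1,0],[-1,0,0],[0,0,-1]]); LTL[:3,3]=[0,-.006,.0086]  # lid in tool
TL=np.linalg.inv(LTL)
def lidtgt(x,z,al,y=0):  # tongue lower edge at box (x,y,z), tilt al deg
    rr=BR*R.from_euler("y",al,degrees=True); tip=BX+BR.apply([x,y,z]); return T(tip-rr.apply([.058,0,0]),rr)@TL
def lidnow(p,r):
    M=T(p,r)@LTL; t=(M@[.058,0,0,1])[:3]; rel=(BR.inv()*R.from_matrix(M[:3,:3])).as_euler("zyx",degrees=True)
    print("tip in box",BR.inv().apply(t-BX).round(4),"yaw,tilt,roll",rel.round(2))
E
python3 - <<'E'
from cur import *
s,p,r=st(0); A=T(p,r); q=s["qpos"]; lidnow(p,r); M=A@LTL; print("lid",M[:3,3],M[:3,:3].round(3).tolist())
U=A.copy(); U[2,3]+=.125; q=screw(A,U,n=8,q=q)
B=lidtgt(.038,.11,15); q=screw(U,B,n=14,q=q)
C=lidtgt(.042,.0525,15); q=screw(B,C,n=8,q=q)
D=lidtgt(.057,.0515,15); q=screw(C,D,n=8,q=q)
E=lidtgt(.0575,.0503,0); q=screw(D,E,n=10,q=q)
E
```

```text
tip in box [ 0.0689 -0.1799 -0.    ] yaw,tilt,roll [2.237e+01 2.000e-02 6.000e-02]
lid [ 5.18535530e-01  1.89806983e-01 -2.54466183e-05] [[-0.983, 0.183, -0.0], [-0.183, -0.983, 0.001], [0.0, 0.001, 1.0]]
8 rows: 0, -0, -0, -0, -0, -0.0156
   ikerr 0.0 max rate [0.   0.33 0.14 0.   0.42 0.  ] q [ 0.15  0.55  1.68 -0.    0.92 -0.03]
14 rows: -1.06, -0.2, 1.59, -0.0148, -0.0009, -0.0001
   ikerr 0.0 max rate [0.4  0.12 0.27 0.16 0.42 0.2 ] q [-0.26  0.43  1.99  0.03  0.46 -0.07]
8 rows: 0, -0, -0, -0, -0.0023, 0.0068
   ikerr 0.0 max rate [0.   0.19 0.09 0.04 0.26 0.04] q [-0.26  0.55  2.04  0.05  0.29 -0.09]
8 rows: 0, -0, -0, -0, -0.0018, -0.0004
   ikerr 0.0 max rate [0.   0.01 0.05 0.01 0.05 0.01] q [-0.26  0.54  2.08  0.05  0.26 -0.1 ]
10 rows: 1.5, -0, 0, 0, 0.0001, 0.0018
   ikerr 0.0 max rate [0.01 0.11 0.25 0.15 0.51 0.16] q [-0.25  0.61  1.88  0.    0.65 -0.04]
```

Request:
{"fn": "arm_command", "kwargs": {
  "commands": [0,0,0,0,0,-0.005,0,0,0,0,0,0,-0.015,0,0,0,0,0,0,-0.02,0,0,0,0,0,0,-0.02,0,0,0,0,0,0,-0.02,0]
}}

```text
t: 39.03
ee_pos: [0.5232, 0.1908, 0.0886]
tcp_rot: [-0.001, 0.639, 0.769, -0.001]
ft_force: [-0.7, 0.1, -3.9]
width: 0.0136
grasp_force: 40.0
```

Request:
{"fn": "arm_command", "kwargs": {
  "commands": [0,0,0,0,0,-0.02,0,0,0,0,0,0,-0.015,0,0,0,0,0,0,-0.01,0,0,0,0,0,0,0,0,0,0,0,0,0,0,0]
}}

```text
t: 39.45
ee_pos: [0.5239, 0.191, 0.1333]
tcp_rot: [0.0, 0.639, 0.769, -0.001]
ft_force: [-0.3, -0.0, -3.9]
width: 0.0139
grasp_force: 40.0
```

```bash
python3 - <<'E'
from cur import *
s,p,r=st(); A=T(p,r); q=s["qpos"]; lidnow(p,r)
B=lidtgt(.038,.11,15); q=screw(A,B,n=15,q=q)
E
```

```text
t 39.45 q [ 1.500e-01  5.450e-01  1.679e+00 -1.000e-03  9.180e-01 -3.300e-02] p [0.5239 0.191  0.1333] F [-0.3 -0.  -3.9] w 0.0139 g 39.97775495052338
tip in box [ 0.0694 -0.1798  0.1247] yaw,tilt,roll [ 2.237e+01 -1.000e-02  8.000e-02]
15 rows: -0.99, -0.19, 1.48, -0.0138, -0.0007, -0.0001
   ikerr 0.0 max rate [0.37 0.11 0.25 0.15 0.39 0.19] q [-0.26  0.43  1.99  0.03  0.46 -0.07]
```

Request:
{"fn": "arm_command", "kwargs": {
  "commands": [-0.99,-0.19,1.48,-0.0138,-0.0007,0,0,-0.99,-0.19,1.48,-0.0138,-0.0007,0,0,-0.99,-0.19,1.48,-0.0138,-0.0007,0,0,-0.99,-0.19,1.48,-0.0138,-0.0007,0,0,-0.99,-0.19,1.48,-0.0138,-0.0007,0,0]
}}

```text
t: 39.87
ee_pos: [0.5285, 0.1215, 0.132]
tcp_rot: [0.033, 0.687, 0.725, 0.026]
ft_force: [-0.2, 0.5, -4.1]
width: 0.0134
grasp_force: 40.0
```

Request:
{"fn": "arm_command", "kwargs": {
  "commands": [-0.99,-0.19,1.48,-0.0138,-0.0007,0,0,-0.99,-0.19,1.48,-0.0138,-0.0007,0,0,-0.99,-0.19,1.48,-0.0138,-0.0007,0,0,-0.99,-0.19,1.48,-0.0138,-0.0007,0,0,-0.99,-0.19,1.48,-0.0138,-0.0007,0,0]
}}

```text
t: 40.28
ee_pos: [0.525, 0.0527, 0.1325]
tcp_rot: [0.067, 0.731, 0.677, 0.054]
ft_force: [-0.5, 0.2, -2.5]
width: 0.0137
grasp_force: 40.0
```

Request:
{"fn": "arm_command", "kwargs": {
  "commands": [-0.99,-0.19,1.48,-0.0138,-0.0007,0,0,-0.99,-0.19,1.48,-0.0138,-0.0007,0,0,-0.99,-0.19,1.48,-0.0138,-0.0007,0,0,-0.99,-0.19,1.48,-0.0138,-0.0007,0,0,-0.99,-0.19,1.48,-0.0138,-0.0007,0,0]
}}

```text
t: 40.7
ee_pos: [0.5128, -0.015, 0.1324]
tcp_rot: [0.1, 0.77, 0.625, 0.081]
ft_force: [0.3, -0.2, -3.5]
width: 0.0139
grasp_force: 40.0
```

```bash
python3 - <<'E'
from cur import *
import rig
s,p,r=st(); A=T(p,r); q=s["qpos"]; lidnow(p,r)
C=lidtgt(.040,.062,15); q=screw(A,C,n=8,q=q)
# check lid location in the picture: project lid corners (upper face z=10) vs image edges
b=rig.get_image("top")["image"][:,:,::-1]; cv2.imwrite("pics/raw12.png",b)
M=A@LTL
for c in([-.058,.0495,.01],[-.058,-.0495,.01],[.044,.0495,.01],[.044,-.0495,.01]): print(c,proj("top",(M@np.r_[c,1])[:3]))
d=np.abs(cv2.imread("pics/raw11.png").astype(int)-b.astype(int)).max(2)
for v in range(150,240,3): print(v,''.join('#' if d[v,u]>25 else '.' for u in range(270,370)))
E
```

```text
t 40.7 q [-0.255  0.436  1.989  0.029  0.458 -0.073] p [ 0.5128 -0.015   0.1324] F [ 0.3 -0.2 -3.5] w 0.0139 g 39.97781217098236
tip in box [ 0.0385 -0.0004  0.1077] yaw,tilt,roll [-0.02 14.83 -0.02]
8 rows: -0.02, -0, -0, -0, -0.0017, 0.0054
   ikerr 0.0 max rate [0.   0.15 0.07 0.02 0.21 0.03] q [-0.26  0.53  2.03  0.04  0.32 -0.09]
[-0.058, 0.0495, 0.01] [345.8 173.4]
[-0.058, -0.0495, 0.01] [302.1 165.1]
[0.044, 0.0495, 0.01] [337.2 217.1]
[0.044, -0.0495, 0.01] [294.4 209. ]
150 ....................................................................................................
153 ......................................#######.......................................................
156 .....................................########################.......................................
159 ....................................######################################..........................
162 ....................................######################################..........................
165 ....................................######################################............
[... 1834 characters left out ...]
####################################################..................
222 ....##############################################################################..................
225 ...######################.#######################################################...................
228 ...########################################.#####################################...................
231 ..##############################################################################....................
234 .##############################################################################.....................
237 ##############################################################################......................
```

Request:
{"fn": "arm_command", "kwargs": {
  "commands": [0,0,0,0,-0.0028,0.0086,0,0,0,0,0,-0.0028,0.0086,0,0,0,0,0,-0.0028,0.0086,0,0,0,0,0,-0.0028,0.0086,0,0,0,0,0,-0.0024,0.0086,0]
}}

```text
t: 41.17
ee_pos: [0.5111, -0.0138, 0.0872]
tcp_rot: [0.1, 0.769, 0.626, 0.081]
ft_force: [-0.3, -0.3, -2.6]
width: 0.0133
grasp_force: 40.0
```

```bash
python3 - <<'E'
from cur import *
s,p,r=st(); A=T(p,r); q=s["qpos"]; lidnow(p,r)
C=lidtgt(.041,.0518,15); q=screw(A,C,n=4,q=q)
D=lidtgt(.059,.0515,15); q=screw(C,D,n=9,q=q)
E
```

```text
t 41.17 q [-0.254  0.53   2.028  0.04   0.326 -0.084] p [ 0.5111 -0.0138  0.0872] F [-0.3 -0.3 -2.6] w 0.0133 g 39.9776154756546
tip in box [ 0.0404 -0.0011  0.0626] yaw,tilt,roll [ 0.07 14.8  -0.04]
4 rows: -0.05, -0.01, 0.01, -0.0003, -0.0008, 0.0025
   ikerr 0.0 max rate [0.01 0.07 0.04 0.02 0.11 0.02] q [-0.26  0.55  2.04  0.05  0.29 -0.09]
9 rows: 0, -0, -0, 0, -0.0019, -0.0005
   ikerr 0.0 max rate [0.   0.01 0.06 0.01 0.04 0.02] q [-0.26  0.54  2.08  0.05  0.25 -0.1 ]
```

Lower to the slot height, then slide in gently (to x≈51).

Request:
{"fn": "arm_command", "kwargs": {
  "commands": [0,0,0,-0.0005,-0.0008,0.0025,0,0,0,0,-0.0005,-0.0008,0.0025,0,0,0,0,0,-0.0008,0.0025,0,0,0,0,0,-0.0008,0.0025,0,0,0,0,0,0,0,0]
}}

```text
t: 41.58
ee_pos: [0.5116, -0.0151, 0.0781]
tcp_rot: [0.101, 0.769, 0.625, 0.082]
ft_force: [-0.4, -0.1, -3.8]
width: 0.0134
grasp_force: 40.0
```

Request:
{"fn": "arm_command", "kwargs": {
  "commands": [0,0,0,0,-0.002,-0.0005,0,0,0,0,0,-0.002,-0.0005,0,0,0,0,0,-0.002,-0.0005,0,0,0,0,0,-0.002,-0.0005,0,0,0,0,0,-0.002,-0.0005,0]
}}

```text
t: 42.0
ee_pos: [0.5014, -0.013, 0.0785]
tcp_rot: [0.102, 0.769, 0.625, 0.083]
ft_force: [-0.3, 0.2, -3.6]
width: 0.0134
grasp_force: 40.0
```

```bash
python3 - <<'E'
from cur import *
s,p,r=st(); A=T(p,r); lidnow(p,r)
D=lidtgt(.057,.0515,15); screw(A,D,n=4)
E
```

```text
t 42.0 q [-0.258  0.543  2.061  0.05   0.276 -0.099] p [ 0.5014 -0.013   0.0785] F [-0.3  0.2 -3.6] w 0.0134 g 39.97775316238403
tip in box [0.0499 0.0001 0.0535] yaw,tilt,roll [ 0.06 15.04 -0.02]
4 rows: 0.01, -0.01, 0.01, 0, -0.0018, 0
```

Request:
{"fn": "arm_command", "kwargs": {
  "commands": [0,0,0,0,-0.001,0.0012,0,0,0,0,0,-0.0018,-0.0002,0,0,0,0,0,-0.0018,-0.0003,0,0,0,0,0,-0.0018,-0.0003,0,0,0,0,0,0,0,0]
}}

```text
t: 42.42
ee_pos: [0.495, -0.0116, 0.076]
tcp_rot: [0.101, 0.769, 0.625, 0.082]
ft_force: [-0.9, -0.9, -3.8]
width: 0.0137
grasp_force: 40.0
```

```bash
python3 - <<'E'
from cur import *
s,p,r=st(); A=T(p,r); lidnow(p,r); print("F box",BR.inv().apply(s["ft_force"]))
D=lidtgt(.060,.0515,15); screw(A,D,n=4)
E
```

```text
t 42.42 q [-0.259  0.545  2.077  0.054  0.259 -0.104] p [ 0.495  -0.0116  0.076 ] F [-0.9 -0.9 -3.8] w 0.0137 g 39.977672696113586
tip in box [0.0565 0.0001 0.0512] yaw,tilt,roll [ 0.05 14.96 -0.03]
F box [ 0.66314629  1.0269762  -3.79723213]
4 rows: -0.01, -0.01, 0.01, 0, -0.0008, -0.0003
```

Request:
{"fn": "arm_command", "kwargs": {
  "commands": [0,0,0,0,-0.0008,-0.0002,0,0,0,0,0,-0.0008,-0.0002,0,0,0,0,0,0,0,0,0,0,0,0,0,0,0,0,0,0,0,0,0,0]
}}

```text
t: 42.83
ee_pos: [0.4942, -0.0115, 0.0762]
tcp_rot: [0.102, 0.769, 0.625, 0.083]
ft_force: [0.5, 0.1, -3.9]
width: 0.0137
grasp_force: 40.0
```

Request:
{"fn": "arm_command", "kwargs": {
  "commands": [0,0,0,0,-0.0008,-0.0002,0,0,0,0,0,-0.0008,-0.0002,0,0,0,0,0,0,0,0,0,0,0,0,0,0,0,0,0,0,0,0,0,0]
}}

```text
t: 43.25
ee_pos: [0.4925, -0.0112, 0.0762]
tcp_rot: [0.101, 0.769, 0.625, 0.083]
ft_force: [-0.6, -0.2, -3.4]
width: 0.0135
grasp_force: 40.0
```

```bash
python3 - <<'E'
from cur import *
s,p,r=st(); A=T(p,r); lidnow(p,r); print("F box",BR.inv().apply(s["ft_force"]))
E
```

```text
t 43.25 q [-0.259  0.543  2.084  0.056  0.253 -0.106] p [ 0.4925 -0.0112  0.0762] F [-0.6 -0.2 -3.4] w 0.0135 g 39.97830927371979
tip in box [0.059  0.0001 0.0513] yaw,tilt,roll [ 0.05 15.04 -0.02]
F box [ 0.51222753  0.26105376 -3.36185193]
```

Request:
{"fn": "arm_command", "kwargs": {
  "commands": [0,0,0,0,-0.0008,-0.0002,0,0,0,0,0,-0.0008,-0.0002,0,0,0,0,0,0,0,0,0,0,0,0,0,0,0,0,0,0,0,0,0,0]
}}

```text
t: 43.67
ee_pos: [0.492, -0.0112, 0.0765]
tcp_rot: [0.102, 0.769, 0.625, 0.083]
ft_force: [2.8, -1.3, -4.0]
width: 0.0137
grasp_force: 40.0
```

```bash
python3 - <<'E'
from cur import *
s,p,r=st(); A=T(p,r); lidnow(p,r); print("F box",BR.inv().apply(s["ft_force"]))
E
```

```text
t 43.67 q [-0.259  0.542  2.087  0.057  0.249 -0.107] p [ 0.492  -0.0112  0.0765] F [ 2.8 -1.3 -4. ] w 0.0137 g 39.99368369579315
tip in box [0.0594 0.0002 0.0514] yaw,tilt,roll [ 4.000e-02  1.517e+01 -1.000e-02]
F box [-3.00790911  0.70050675 -3.96371981]
```

Request:
{"fn": "arm_command", "kwargs": {
  "commands": [0,0,0,0,0.0018,0.0003,0,0,0,0,0,0,0,0,0,0,0,0,0,0,0,0,0,0,0,0,0,0,0,0,0,0,0,0,0]
}}

```text
t: 44.08
ee_pos: [0.4924, -0.0111, 0.0762]
tcp_rot: [0.101, 0.769, 0.625, 0.082]
ft_force: [1.3, -0.9, -2.5]
width: 0.0138
grasp_force: 40.0
```

```bash
python3 - <<'E'
from cur import *
s,p,r=st(); A=T(p,r); lidnow(p,r); print("F box",BR.inv().apply(s["ft_force"]))
E=lidtgt(.0583,.0510,5,y=.0002); screw(A,E,n=10); screw(E,lidtgt(.0585,.0502,0,y=.0002),n=4)
E
```

```text
t 44.08 q [-0.259  0.543  2.084  0.056  0.254 -0.106] p [ 0.4924 -0.0111  0.0762] F [ 1.3 -0.9 -2.5] w 0.0138 g 39.98095214366913
tip in box [0.0592 0.0001 0.0514] yaw,tilt,roll [ 0.06 15.   -0.02]
F box [-1.46598283  0.64391873 -2.51768865]
10 rows: 1, -0, 0.01, -0, 0.0002, 0.0012
4 rows: 1.25, -0, 0, -0, 0.0001, 0.0016
```

Request:
{"fn": "arm_command", "kwargs": {
  "commands": [1,0,0,0,0.0003,0.0012,0,1,0,0,0,0.0003,0.0012,0,1,0,0,0,0.0002,0.0012,0,1,0,0,0,0.0002,0.0012,0,1,0,0,0,0.0002,0.0012,0]
}}

```text
t: 44.5
ee_pos: [0.4941, -0.0114, 0.0704]
tcp_rot: [0.067, 0.773, 0.629, 0.054]
ft_force: [0.3, -0.6, -2.9]
width: 0.0138
grasp_force: 40.0
```

Request:
{"fn": "arm_command", "kwargs": {
  "commands": [1,0,0,0,0.0002,0.0012,0,1,0,0,0,0.0002,0.0012,0,1,0,0,0,0.0002,0.0012,0,1,0,0,0,0.0002,0.0012,0,1,0,0,0,0.0002,0.0012,0]
}}

```text
t: 44.92
ee_pos: [0.4955, -0.0116, 0.0645]
tcp_rot: [0.033, 0.775, 0.63, 0.027]
ft_force: [0.1, -0.3, -3.9]
width: 0.0137
grasp_force: 40.0
```

```bash
python3 - <<'E'
from cur import *
s,p,r=st(); A=T(p,r); lidnow(p,r); print("F box",BR.inv().apply(s["ft_force"]))
screw(A,lidtgt(.0583,.0502,0,y=.0002),n=5)
E
```

```text
t 44.92 q [-0.252  0.585  1.945  0.008  0.528 -0.054] p [ 0.4955 -0.0116  0.0645] F [ 0.1 -0.3 -3.9] w 0.0137 g 39.97751533985138
tip in box [ 0.0595 -0.      0.0505] yaw,tilt,roll [ 0.08  4.82 -0.02]
F box [-0.15226412  0.24672574 -3.88667582]
5 rows: 0.96, -0, 0.02, -0.0001, 0.0004, 0.0012
```

Request:
{"fn": "arm_command", "kwargs": {
  "commands": [0.96,0,0,0,0.0004,0.0012,0,0.96,0,0,0,0.0004,0.0012,0,0.96,0,0,0,0.0004,0.0012,0,0.96,0,0,0,0.0003,0.0012,0,0.96,0,0,0,0.0003,0.0012,0]
}}

```text
t: 45.33
ee_pos: [0.4985, -0.0124, 0.0589]
tcp_rot: [0.0, 0.776, 0.631, 0.001]
ft_force: [-0.7, -0.5, -1.9]
width: 0.0137
grasp_force: 40.0
```

```bash
python3 - <<'E'
from cur import *
s,p,r=st(); A=T(p,r); lidnow(p,r); print("F box",BR.inv().apply(s["ft_force"]),s["moment"])
screw(A,lidtgt(.0583,.0500,0,y=.0002),n=5)
E
```

```text
t 45.33 q [-0.249  0.615  1.876  0.     0.65  -0.044] p [ 0.4985 -0.0124  0.0589] F [-0.7 -0.5 -1.9] w 0.0137 g 39.98289942741394
tip in box [0.0573 0.     0.0502] yaw,tilt,roll [ 0.05  0.08 -0.01]
F box [ 0.5887114   0.65205928 -1.89326307] [-0.02501258 -0.00373431 -0.05488727]
5 rows: 0.02, -0, 0.01, -0, -0.0002, 0.0001
```

Request:
{"fn": "arm_command", "kwargs": {
  "commands": [0,0,0,0,0,0.0005,0,0,0,0,0,0,0.0005,0,0,0,0,0,0,0,0,0,0,0,0,0,0,0,0,0,0,0,0,0,0]
}}

```text
t: 45.75
ee_pos: [0.4987, -0.0124, 0.0585]
tcp_rot: [0.001, 0.776, 0.631, 0.001]
ft_force: [-2.1, 0.6, 5.3]
width: 0.0138
grasp_force: 40.0
```

```bash
python3 - <<'E'
from cur import *
s,p,r=st(); A=T(p,r); lidnow(p,r); print("F box",BR.inv().apply(s["ft_force"]),BR.inv().apply(s["moment"]))
E
```

```text
t 45.75 q [-2.490e-01  6.150e-01  1.877e+00  1.000e-03  6.450e-01 -4.400e-02] p [ 0.4987 -0.0124  0.0585] F [-2.1  0.6  5.3] w 0.0138 g 40.0196099281311
tip in box [0.0571 0.     0.0497] yaw,tilt,roll [ 0.04  0.22 -0.02]
F box [ 2.19506047 -0.20279648  5.29267279] [-0.06865211 -0.47864737 -0.14621298]
```

Request:
{"fn": "arm_command", "kwargs": {
  "commands": [0,0,0,0,0,0,0.4,0,0,0,0,0,0,0.4,0,0,0,0,0,0,0.4,0,0,0,0,0,0,0.4,0,0,0,0,0,0,0.4]
}}

```text
t: 46.17
ee_pos: [0.4993, -0.0126, 0.058]
tcp_rot: [0.002, 0.776, 0.631, 0.001]
ft_force: [-0.3, 0.2, -0.2]
width: 0.0331
grasp_force: 0.0
```

Request:
{"fn": "arm_command", "kwargs": {
  "commands": [0,0,0,0,0,-0.005,0.4,0,0,0,0,0,-0.02,0.4,0,0,0,0,0,-0.03,0.3,0,0,0,0,0,-0.02,0,0,0,0,0,0,0,0]
}}

```text
t: 46.58
ee_pos: [0.5016, -0.013, 0.1369]
tcp_rot: [0.005, 0.776, 0.631, 0.004]
ft_force: [0.3, -0.1, -0.1]
width: 0.022
grasp_force: 0.0
```

Request:
{"fn": "arm_command", "kwargs": {
  "commands": [0,0,0,0,-0.035,0,0,0,0,0,0,0,0,0,0,0,0,0,0,0,0,0,0,0,0,0,0,0,0,0,0,0,0,0,0]
}}

```text
t: 47.0
ee_pos: [0.4654, -0.0056, 0.1327]
tcp_rot: [0.002, 0.776, 0.631, 0.002]
ft_force: [0.8, -0.7, -0.2]
width: 0.0006
grasp_force: 0.0
```

```bash
python3 - <<'E'
from cur import *
s,p,r=st(); print("tip point box",BR.inv().apply(p-BX))
E
```

```text
t 47.0 q [-0.253  0.445  1.908  0.     0.783 -0.048] p [ 0.4654 -0.0056  0.1327] F [ 0.8 -0.7 -0.2] w 0.0006 g 0.0
tip point box [0.0271736  0.00015874 0.13272464]
```

Lid released at home level. To verify, I press the far part of the lid lightly with the closed tips; its face should be met at z=0.060, reported TCP 0.0515.

Request:
{"fn": "arm_command", "kwargs": {
  "commands": [0,0,0,0,0.035,0,0,0,0,0,0,0.033,0,0,0,0,0,0,0,0.025,0,0,0,0,0,0,0.025,0,0,0,0,0,0,0.024,0]
}}

```text
t: 47.42
ee_pos: [0.5333, -0.0198, 0.0581]
tcp_rot: [0.002, 0.776, 0.631, 0.002]
ft_force: [-0.3, -0.1, 0.6]
width: 0.0003
grasp_force: 0.0
```

Request:
{"fn": "arm_command", "kwargs": {
  "commands": [0,0,0,0,0,0.001,0,0,0,0,0,0,0.001,0,0,0,0,0,0,0.001,0,0,0,0,0,0,0,0,0,0,0,0,0,0,0]
}}

```text
t: 47.83
ee_pos: [0.5324, -0.0195, 0.0575]
tcp_rot: [0.003, 0.776, 0.631, 0.002]
ft_force: [-0.1, 0.3, 0.1]
width: 0.0004
grasp_force: 0.0
```

Request:
{"fn": "arm_command", "kwargs": {
  "commands": [0,0,0,0,0,0.001,0,0,0,0,0,0,0.001,0,0,0,0,0,0,0,0,0,0,0,0,0,0,0,0,0,0,0,0,0,0]
}}

```text
t: 48.25
ee_pos: [0.5313, -0.0192, 0.0543]
tcp_rot: [0.002, 0.776, 0.631, 0.001]
ft_force: [0.3, -0.4, -0.6]
width: 0.0003
grasp_force: 0.0
```

Request:
{"fn": "arm_command", "kwargs": {
  "commands": [0,0,0,0,0,0.001,0,0,0,0,0,0,0,0,0,0,0,0,0,0,0,0,0,0,0,0,0,0,0,0,0,0,0,0,0]
}}

```text
t: 48.67
ee_pos: [0.5313, -0.0193, 0.0531]
tcp_rot: [0.001, 0.776, 0.631, 0.001]
ft_force: [-0.1, -0.1, -0.3]
width: 0.0004
grasp_force: 0.0
```

Request:
{"fn": "arm_command", "kwargs": {
  "commands": [0,0,0,0,0,0.001,0,0,0,0,0,0,0.001,0,0,0,0,0,0,0,0,0,0,0,0,0,0,0,0,0,0,0,0,0,0]
}}

```text
t: 49.08
ee_pos: [0.5313, -0.0192, 0.0511]
tcp_rot: [0.001, 0.776, 0.631, 0.001]
ft_force: [-0.3, -0.2, -0.3]
width: 0.0004
grasp_force: 0.0
```

Request:
{"fn": "arm_command", "kwargs": {
  "commands": [0,0,0,0,0,0.001,0,0,0,0,0,0,0,0,0,0,0,0,0,0,0,0,0,0,0,0,0,0,0,0,0,0,0,0,0]
}}

```text
t: 49.5
ee_pos: [0.5314, -0.0193, 0.0508]
tcp_rot: [0.002, 0.776, 0.631, 0.001]
ft_force: [-1.3, 0.3, 5.2]
width: 0.0007
grasp_force: 2.7
```

The lid face is met at 59.4 mm, so the lid is home. Retreat, then a final check.

Request:
{"fn": "arm_command", "kwargs": {
  "commands": [0,0,0,0,0,-0.01,0,0,0,0,0,0,-0.03,0,0,0,0,0,0,-0.035,0,0,0,0,0,0,-0.035,0,0,0,0,0.035,0,-0.035,0]
}}

```text
t: 49.92
ee_pos: [0.5371, 0.0064, 0.1923]
tcp_rot: [0.003, 0.777, 0.629, 0.001]
ft_force: [1.8, -0.6, 0.5]
width: 0.0003
grasp_force: 0.0
```

Request:
{"fn": "arm_command", "kwargs": {
  "commands": [0,0,0,0.04,0,0,0,0,0,0,0.04,0,0,0,0,0,0,0.04,0,0,0,0,0,0,0.04,0,0,0,0,0,0,0,0,0,0]
}}

```text
t: 50.33
ee_pos: [0.5705, 0.1731, 0.1906]
tcp_rot: [0.001, 0.774, 0.633, 0.004]
ft_force: [0.2, -0.2, 0.5]
width: 0.0006
grasp_force: 0.0
```

```bash
python3 - <<'E'
from cur import *
import rig
s,p,r=st()
b=rig.get_image("top")["image"][:,:,::-1]; a=cv2.imread("pics/raw9.png")
d=np.abs(a.astype(int)-b.astype(int)).max(2)
print("jug region change",(d[165:230,395:460]>40).sum())
# bar ends and lid corners predicted at home vs colour mask of bar
h=cv2.cvtColor(b,cv2.COLOR_BGR2HSV); m=cv2.inRange(h,(11,143,60),(15,255,170))[150:240,270:370]
n,l,st_,c=cv2.connectedComponentsWithStats(m); print([(int(st_[i,4]),(c[i]+[270,150]).round(1).tolist()) for i in range(1,n) if st_[i,4]>8])
print("bar predicted",proj("top",BX+BR.apply([-.0075,0,.087])))
E
```

```text
t 50.33 q [0.106 0.511 1.537 0.003 1.086 0.305] p [0.5705 0.1731 0.1906] F [ 0.2 -0.2  0.5] w 0.0006 g 0.0
jug region change 0
[(58, [318.5, 199.9])]
bar predicted [318.8 198.7]
```

The jug is unchanged and upright, and the lid's bar is at its predicted home spot. Handing in.

```bash
python3 -c "
from rig import *
print(job_done())"
```

```text
the job is handed in; nothing more can be done
None
```

The job is handed in at about 50 s of the 72 s limit: all five beads are in the box, the jug stands upright and empty, and the lid is hooked under the strip and lies home (face met at 59.4 mm, nominal 60 mm).

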